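# Half-turn a bayonet lid on a drying canister

### The arm

A 6-joint arm with a two-finger parallel gripper is mounted at the origin on a cart in front of the work surface, level with it; the furniture and walls round the work are solid. World frame = base frame: x ahead of the robot, y to its left, z up, the work surface at z = 0. Lengths are in m, angles in degrees, forces in N, time in s.
With the tool pointing down it reaches from about 0.325 to 0.925 m from the base axis. Payload 3.1 kg.
Tool frame: the origin (TCP) lies midway between the tips of the shut fingers; the grasp point (between the pads) lies 19 mm behind it; x points along the fingers, z is the direction in which the jaws open and shut, and the axes are right-handed (so a half turn about x gives the same grasp; the last joint's range is limited). The gripper opens to 85 mm and grips with 20 to 120 N. Pads are 22 mm wide; open, the fingers measure 114 mm over their backs; the gripper's body (76 mm by 85 mm) begins 54 mm behind the grasp point. The pads swing forward as they close: fully open they stand 13 mm farther back than shut.
Start: joints at [-83.606, 12.427, 92.441, -0, 75.132, -6.429], TCP at [0.139, -0.609, 0.231] pointing down, gripper open.
Joint ranges: [-157.48, 157.48], [-44.54, 120.13], [17.64, 146.25], [-64.5, 244.5], [7.68, 150.69], [-147.95, 147.95]. Speed limits (degrees/s): [159.86, 159.86, 180, 180, 180, 180].

### API

Orientations are given as [roll, pitch, yaw] about the fixed x, y, z axes, in that order (R = Rz(yaw) Ry(pitch) Rx(roll)).
In Python, from rig import bot gives the robot as it stands. The module is installed in compiled form; this text tells all that it offers.
- The arm moves only by the shell command python3 -m handwheel 'ROWS'. ROWS is JSON, a list of rows, each an object with "gripper": the opening in per cent of the stroke, from 0 (shut) to 100 (fully open); "linear": the shift along the tool's x, y, z in mm, a list of three; "turn": the turn about the tool's x in degrees. A call has 1 to 20 rows; each row shifts and turns the pose as measured when the row begins, along the tool's axes as they then stand; what a row does not reach is not made up. A row lasts 1/12 s, in which the tool goes at most 41.7 mm and 7.16 degrees, less where a joint would pass 70% of its speed; a pose out of reach is approached as far as the arm can. A call is refused whole if a number of a shift passes 41.7 or a number of a turn 7.16, either way. A call with a gripper value outside its range is refused whole. The fingers move at their own pace and stop on an object; the grip force is fixed at half the most. Time passes only in rows, so rows that do not move let the fingers close. It gives the time, the measured TCP pose, the force and the opening at its end, in the units of the state.
- bot.read_state(): the state, without advancing time (a new reading comes with each control period).
- bot.capture(name): name is "side" or "top"; returns the picture (480x640x3 uint8, red, green, blue); there is no depth.
- bot.calibration(name): a dict with "fx", "fy", "cx", "cy" (pixels), "xyz" and "attitude" of the camera in the world. Camera axes: x right, y down, z forward; pixel columns grow to the right and rows downward; lengths in m; the calibration is good to about 2 mm. A picture is of the moment at which its call begins. calibration takes no time and is no camera call.
- bot.job_done(): hands the job in, once; it reports no verdict.
Trained networks look in the newest picture that a camera, given by its name, has taken for a name from the list of things; names that differ only in an ending like _2 or _b are one class to them, and where a whole thing is asked for, a point or a joint stands for the part that bears it (a point fixed in the world has none). Each returns a list of dicts, best first, with "p" (0 to 1); they miss things now and then, are a little off and sometimes report something else, mostly with a low value. They report only what shows in the picture. A call takes as long as a camera call.
- bot.boxes_of(thing, camera): "box" ([centre column, centre row, width, height] in pixels, round what is visible of it).
- bot.masks_of(thing, camera): "pixels" (480x640 bool, what is visible of it) and "box" ([centre column, centre row, width, height] in pixels, round what is visible of it).
- bot.tip_of(thing, camera): "uv" ([column, row] in pixels: a listed point, or the origin of a listed thing).
The state is a dict: "t": time; "joint_pos": joint angles; "qd": joint speeds; "joint_efforts": joint torques, N m; "eef_pos": TCP position; "ee_rot": TCP orientation; "contact_force": force on the tool from outside, world axes, zero at the start; "moment": the same for the moment, N m; "opening": finger opening in m.
Only numpy, scipy, OpenCV 4.12 (cv2) and the standard library are available. Lean on these libraries where they do the work, as an engineer would, in place of code of your own. Each camera call takes 0.05 s, during which the arm holds its last target.

### The job

Stand the metal canister pot upright in the square pocket of the wooden nest, fully home, and let go of it. Then drop the bayonet lid into the pot's slots and turn it clockwise only halfway, until its grip bar points at the two small studs on the pot's rim, caught under the lip but never as far as the spring catch. Finish with the gripper still holding the lid by its bar at the half-way position, and leave the eraser, brush and stone where they are.

Things in the scene. Friction and masses are not known exactly. Their poses are not given: they have to be found in the camera images.
- nest: Dark wooden frame 92 x 92 x 16 mm fixed to the worktop, with a square pocket 63 x 63 mm through to the worktop, chamfered 3 mm at its mouth; four brass screw heads in its corners. Origin: centre of its underside; x and y along its sides.
- nest_floor (a point): Centre of the pocket's floor, on the worktop, where the underside of the pot's foot belongs.
- pot: Loose aluminium pot, 62 mm high, 0.3 kg, upright: square foot 60 x 60 x 16 mm (any quarter-turn fits the nest), above it a round wall 56 mm across, perforated deck inside 15 mm below the rim. The slots are at its +x and -x. The catch's nub stands 4 mm out of the wall at -76 degrees: grip the wall elsewhere, e.g. at +x and -x, 27 to 47 mm up. Origin: centre of underside, z up.
- pot_rim (a point): Centre of the pot's mouth, level with the rim. A 4 mm thick lip, flush with the rim, runs inward to 38 mm inner diameter; two slots 18 mm wide in it, on the pot's +x and -x, let the lugs through. Below it they turn only clockwise (from above), 90 degrees to the end stop; anticlockwise they stop after about 10.
- half_stud (a point): Top of the stud at -45 degrees in the pot's frame (45 degrees clockwise of a slot), 26 mm from its axis, 66 mm above its underside; the other stands across from it at 135 degrees. Each is 4 mm thick and 4 mm high.
- catch (a joint): Spring catch in the pot's wall at -76 degrees, 53 mm up: 0 at rest, metres outward. A lug begins to push it at about 62 degrees of turn and clicks in at about 88; it must not be pushed.
- lid: Loose aluminium lid, 41 mm high, 0.09 kg, plug down: plug 34 mm across, 12 mm high, two round-ended lugs (6 wide, 6 high) at its foot along +x and -x, 47 mm over both; flange 47.6 mm across at 12 to 17 mm. Half-turn symmetric. Origin: centre of underside, z up. Dropped in, it lies 50 mm above the pot's underside (2 mm play); 62 mm if it only rests on the lip.
- lid_grip (a point): Middle of the lid's grip bar, 31 mm above the lid's underside. The bar is 44 mm long (along the lid's x, in line with the lugs), 12 mm thick (along y), from 17 to 41 mm above the underside.
- eraser: Eraser lying on the worktop, 21 x 45 x 13 mm; to be left alone. Origin: centre of the underside.
- brush: Fine brush lying on the worktop, 8 x 185 x 8 mm; to be left alone. Origin: centre of the underside.
- stone: Smooth pale stone, 44 x 60 x 32 mm; to be left alone. Origin: centre of the underside.

How it is judged (in metres and radians):
On the way, in this order (a step that is already met when the one before it is completed fails the run):
1. the pot stands upright, fully home in the nest's pocket, and is let go (horizontal distance between pot and nest_floor below 0.004 m and z of pot in the frame of nest_floor below 0.003 m and angle between pot's own z axis and vertical below 0.06 rad and contact force between the fingers and pot below 0.05 N), for 0.2 s.
2. the lid's lugs are dropped through the slots (horizontal distance between lid and pot below 0.004 m and z of lid in the frame of pot below 0.054 m and angle between lid's own z axis and vertical below 0.12 rad), for 0.05 s.
At the end, for the whole second after the job is handed in: Pot home in the nest (4 mm of centre, 3 mm of floor, 0.06 rad upright); lid lugs under the lip (lid underside 46 to 54 mm above the pot's, 4 mm of its axis, level within 0.12 rad), bar turned 45 +/- 12 degrees from the slots, and held by the fingers with over 1 N (all of step 2 and horizontal distance between pot and nest_floor below 0.004 m and z of pot in the frame of nest_floor below 0.003 m and angle between pot's own z axis and vertical below 0.06 rad and z of lid in the frame of pot above 0.046 m and angle between the x axis of lid and the x axis of pot, either way round between 0.576 and 0.995 rad and contact force between the fingers and lid above 1 N); the arm keeps its last pose, push and grip.
It fails at once if the lid is turned on to the spring catch (past 66 degrees, or pushing it out by over 1 mm) (value of joint catch above 0.001 m or (horizontal distance between lid and pot below 0.004 m and z of lid in the frame of pot between 0.046 and 0.054 m and angle between the x axis of lid and the x axis of pot, either way round above 1.15 rad)).
It fails at once if the eraser, the brush or the stone is shifted by more than 20 mm (distance of any of eraser, brush, stone from where it was at the start of the episode above 0.02 m).
It also fails if it takes over 51 s, if anything falls off the work surface, if the arm or the gripper's body presses on something with over 40 N, if the wrist force passes 120 N, or if a joint passes its speed limit or range.

## Working session

There is one attempt and no reset: what is moved stays moved. The work goes in short steps, Python scripts to look and compute and a shell command to move; the robot and the scene stay as the last step left them, time stands still between calls to the robot, and variables do not carry over. Pictures are saved under pics/ and viewed, and the job is handed in when it is done.

```bash
mkdir -p pics; python3 - <<'E'
from rig import bot
import cv2
s=bot.read_state(); print(s)
for c in("side","top"):
    im=bot.capture(c); cv2.imwrite(f"pics/{c}0.png",im[:,:,::-1]); print(c,bot.calibration(c))
    for t in("pot","lid","nest","eraser","brush","stone"):
        print(t,[(round(d["p"],2),[int(x) for x in d["uv"]]) for d in bot.tip_of(t,c)][:3])
    for t in("pot_rim","half_stud","lid_grip","nest_floor"):
        print(t,[(round(d["p"],2),[round(float(x),1) for x in d["uv"]]) for d in bot.tip_of(t,c)][:3])
E
```

```text
{'t': 0.0, 'joint_pos': array([-8.36065647e+01,  1.24777473e+01,  9.25294889e+01, -1.70789016e-03,
        7.51317064e+01, -6.42949346e+00]), 'qd': array([-0.07148005,  0.05665376, -0.02313858, -0.04572665,  0.02664495,
        0.05298792]), 'joint_efforts': array([-2.55493964e-03, -3.96847844e+01, -3.03855407e+01, -2.60295174e-04,
        9.73461661e-03, -2.81707287e-06]), 'eef_pos': array([ 0.13862287, -0.60858932,  0.22994835]), 'ee_rot': array([174.25073725,  89.8610476 ,  97.07410623]), 'contact_force': array([ 0.0971103 ,  0.00953035, -0.4144084 ]), 'moment': array([ 0.00847898, -0.02116066, -0.04889439]), 'opening': 0.0851442367916655}
side {'fx': 522.4975106383177, 'fy': 522.4975106383177, 'cx': 317.75823705975347, 'cy': 237.41583618202503, 'xyz': array([0.64129023, 0.49204221, 0.61323782]), 'attitude': array([-129.68267854,    0.68863791,  176.25963174])}
pot [(0.64, [364, 196])]
lid [(0.75, [354, 266])]
nest []
eraser [(0.89, [361, 318]), (0.29, [366, 167])]
brush [(0.77, [341, 224])]
stone [(0.68, [272, 270])]
pot_rim [(0.91, [362.2, 169.3])]
half_stud [(0.63, [353.4, 168.0])]
lid_grip [(0.59, [358.3, 262.3])]
nest_floor []
top {'fx': 541.4545034730901, 'fy': 541.4545034730901, 'cx': 315.38235186099644, 'cy': 242.0549372688148, 'xyz': array([ 0.47687907, -0.17514977,  1.04663814]), 'attitude': array([-172.70976227,    0.85618104,  -91.1923304 ])}
pot [(0.75, [424, 296])]
lid [(0.84, [307, 280])]
nest [(0.76, [185, 284]), (0.7, [189, 284])]
eraser [(0.73, [258, 276])]
brush [(0.85, [372, 272])]
stone [(0.94, [315, 204])]
pot_rim [(0.79, [437.4, 297.0])]
half_stud [(0.59, [440.6, 286.4])]
lid_grip [(0.75, [312.1, 278.7]), (0.23, [440.5, 284.4])]
nest_floor [(0.7, [188.1, 283.3])]
```

```bash
cat > h.py <<'E'
from rig import bot
import numpy as np, cv2
from scipy.spatial.transform import Rotation as R
def ray(c,uv):
    k=bot.calibration(c); d=np.array([(uv[0]-k["cx"])/k["fx"],(uv[1]-k["cy"])/k["fy"],1.])
    return np.array(k["xyz"]),R.from_euler("xyz",k["attitude"],degrees=True).apply(d)
def at(c,uv,z):
    o,d=ray(c,uv); return o+d*(z-o[2])/d[2]
def tri(p):
    A=np.zeros((3,3));b=np.zeros(3)
    for c,uv in p:
        o,d=ray(c,uv); d=d/np.linalg.norm(d); M=np.eye(3)-np.outer(d,d); A+=M;b+=M@o
    return np.linalg.solve(A,b)
def proj(c,P):
    k=bot.calibration(c); q=R.from_euler("xyz",k["attitude"],degrees=True).inv().apply(np.atleast_2d(P)-k["xyz"])
    return np.c_[k["fx"]*q[:,0]/q[:,2]+k["cx"],k["fy"]*q[:,1]/q[:,2]+k["cy"]]
E
python3 - <<'E'
from h import *
print("rim",tri([("side",(362.2,169.3)),("top",(437.4,297))]),at("top",(437.4,297),.062),at("side",(362.2,169.3),.062))
print("lidg",at("top",(312.1,278.7),.031),at("side",(358.3,262.3),.031),tri([("side",(358.3,262.3)),("top",(312.1,278.7))]))
print("stud",at("top",(440.6,286.4),.066),at("side",(353.4,168),.066))
print("nestfloor",at("top",(188.1,283.3),0),"eraser",at("top",(258,276),0),"brush",at("top",(372,272),0),"stone",at("top",(315,204),0))
im=cv2.imread("pics/top0.png");
cv2.imwrite("pics/top0z.png",cv2.resize(im[190:340,130:530],None,fx=2,fy=2,interpolation=cv2.INTER_CUBIC))
im=cv2.imread("pics/side0.png");
cv2.imwrite("pics/side0z.png",cv2.resize(im[130:350,220:500],None,fx=2.7,fy=2.7,interpolation=cv2.INTER_CUBIC))
E
```

```text
rim [ 0.5004721  -0.382953    0.05510019] [ 0.49822864 -0.38106671  0.062     ] [ 0.50424558 -0.3727516   0.062     ]
lidg [ 0.53798991 -0.15508333  0.031     ] [ 0.54005987 -0.13928828  0.031     ] [ 0.53822281 -0.15467738  0.01696091]
stud [ 0.51700343 -0.38691006  0.066     ] [ 0.5216979  -0.37259369  0.066     ]
nestfloor [0.53616467 0.08588371 0.        ] eraser [ 0.54735417 -0.049812    0.        ] brush [ 0.55028002 -0.27046922  0.        ] stone [ 0.68653954 -0.16311659  0.        ]
```

View pics/top0.png

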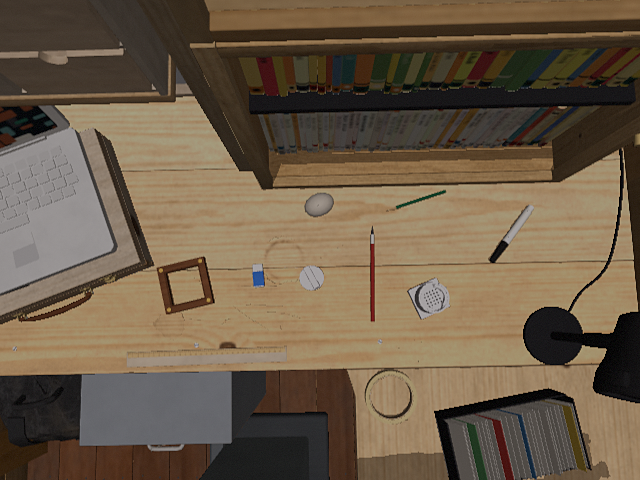

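View pics/top0z.png

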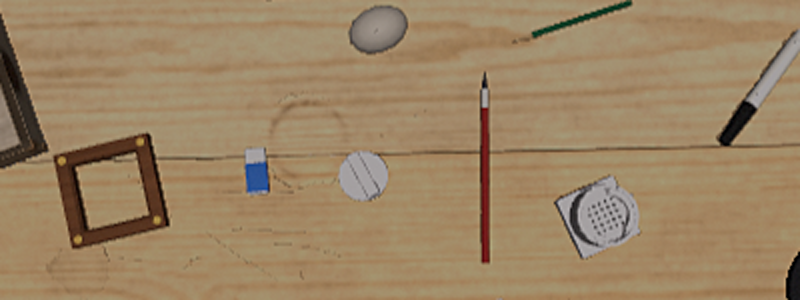

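View pics/side0.png

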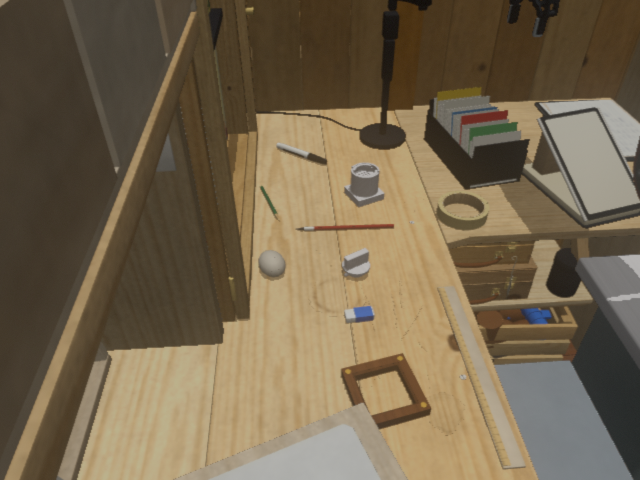

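View pics/side0z.png

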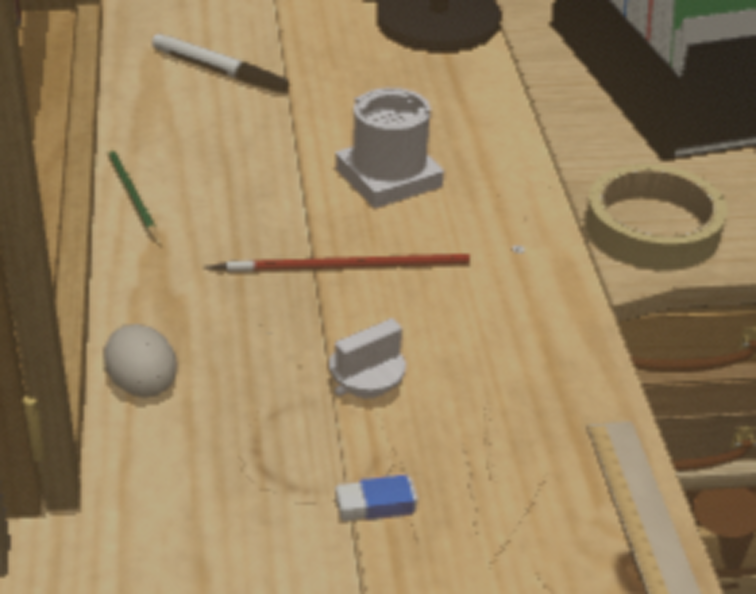

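```bash
cat > fit.py <<'E'
from h import *
from scipy.optimize import minimize
def box(lx,ly,z0,z1): return np.array([[a*lx/2,b*ly/2,z] for a in(-1,1) for b in(-1,1) for z in(z0,z1)])
def cyl(r,z0,z1): 
    t=np.linspace(0,2*np.pi,40,endpoint=False); return np.concatenate([np.c_[r*np.cos(t),r*np.sin(t),0*t+z] for z in(z0,z1)])
PARTS={"pot":[box(.06,.06,0,.016),cyl(.028,.016,.062)],
"lid":[cyl(.017,0,.012),cyl(.0238,.012,.017),box(.044,.012,.017,.041),box(.047,.006,0,.006)],
"nest":[box(.092,.092,0,.016)]}
def place(P,q,z=0): c,s=np.cos(q[2]),np.sin(q[2]); return np.c_[c*P[:,0]-s*P[:,1]+q[0],s*P[:,0]+c*P[:,1]+q[1],P[:,2]+z]
S=4
def sil(c,name,q,roi,z=0):
    x0,y0,w,h=roi; im=np.zeros((h*S,w*S),np.uint8)
    for P in PARTS[name]:
        uv=(proj(c,place(P,q,z))-[x0-.5,y0-.5])*S
        hull=cv2.convexHull(np.round(uv*16).astype(np.int32))
        cv2.fillPoly(im,[hull],255,shift=4)
    return cv2.resize(im,(w,h),interpolation=cv2.INTER_AREA)/255.
def fill(m):
    cs,_=cv2.findContours(m.astype(np.uint8),cv2.RETR_EXTERNAL,cv2.CHAIN_APPROX_NONE)
    o=np.zeros(m.shape,np.uint8); cv2.drawContours(o,[max(cs,key=cv2.contourArea)],-1,1,-1); return o.astype(float)
def fit(name,masks,q0,z=0):
    def cost(q):
        t=0
        for c,m,roi in masks:
            x0,y0,w,h=roi; t+=np.abs(cv2.GaussianBlur(sil(c,name,q,roi,z)-m[y0:y0+h,x0:x0+w],(0,0),1.0)).sum()/m.sum()
        return t
    best=None
    for dy in np.radians([-30,-15,0,15,30]):
        r=minimize(cost,[q0[0],q0[1],q0[2]+dy],method="Nelder-Mead",options=dict(initial_simplex=np.array([[q0[0],q0[1],q0[2]+dy]]*4)+np.array([[0,0,0],[.01,0,0],[0,.01,0],[0,0,.15]]),xatol=1e-5,fatol=1e-5))
        if best is None or r.fun<best.fun: best=r
    return best
def roi_of(m,p=12):
    ys,xs=np.where(m>0); x0=max(xs.min()-p,0);y0=max(ys.min()-p,0); return x0,y0,min(xs.max()+p,639)-x0,min(ys.max()+p,479)-y0
def getmask(n,c):
    r=bot.masks_of(n,c); return fill(r[0]["pixels"]) if r else None
def overlay(c,name,qs,roi,fn,im,z=0):
    im=im.copy()
    x0,y0,w,h=roi; k=min(800//w,600//h); v=cv2.resize(im[y0:y0+h,x0:x0+w],None,fx=k,fy=k,interpolation=cv2.INTER_CUBIC)
    for q,col in qs:
        for P in PARTS[name]:
            uv=(proj(c,place(P,q,z))-[x0-.5,y0-.5])*k
            cv2.polylines(v,[cv2.convexHull(np.round(uv).astype(np.int32))],True,col,1)
    return v
E
python3 - <<'E'
from fit import *
q0={"pot":(.499,-.381,.3),"lid":(.539,-.15,1.),"nest":(.536,.086,.2)}
ims={}
for c in("top","side"): ims[c]=bot.capture(c)[:,:,::-1].copy()
for n in q0:
    ms=[]
    for c in("top","side"):
        m=getmask(n,c)
        if m is None: print(n,c,"none"); continue
        ms.append((c,m,roi_of(m)))
    vs=[]
    qs=[]
    for mm in [[m] for m in ms]+([ms] if len(ms)>1 else []):
        r=fit(n,mm,q0[n]); print(n,[m[0] for m in mm],r.x[:2].round(4),np.degrees(r.x[2]).round(1),round(r.fun,3)); qs.append(r.x)
    for c,m,roi in ms:
        v=overlay(c,n,[(qs[0],(0,0,255)),(qs[-1],(0,255,0))],roi,"",ims[c]); vs.append(cv2.resize(v,(400,int(400*v.shape[0]/v.shape[1]))))
    H=max(v.shape[0] for v in vs); cv2.imwrite(f"pics/f_{n}.png",np.hstack([cv2.copyMakeBorder(v,0,H-v.shape[0],0,0,cv2.BORDER_CONSTANT) for v in vs]))
E
```

```text
pot ['top'] [ 0.4974 -0.3747] 21.4 0.047
pot ['side'] [ 0.4999 -0.3723] 21.9 0.048Traceback (most recent call last):
  File "<stdin>", line 14, in <module>
  File "fit.py", line 29, in fit
    r=minimize(cost,[q0[0],q0[1],q0[2]+dy],method="Nelder-Mead",options=dict(initial_simplex=np.array([[q0[0],q0[1],q0[2]+dy]]*4)+np.array([[0,0,0],[.01,0,0],[0,.01,0],[0,0,.15]]),xatol=1e-5,fatol=1e-5))
    res = _minimize_neldermead(fun, x0, args, callback, bounds=bounds,
                               **options)
    fxr = func(xr)
    fx = function(np.copy(x), *(wrapper_args + args))
  File "fit.py", line 25, in cost
    x0,y0,w,h=roi; t+=np.abs(cv2.GaussianBlur(sil(c,name,q,roi,z)-m[y0:y0+h,x0:x0+w],(0,0),1.0)).sum()/m.sum()
                                              ~~~^^^^^^^^^^^^^^^^
  File "fit.py", line 14, in sil
    uv=(proj(c,place(P,q,z))-[x0-.5,y0-.5])*S
        ~~~~^^^^^^^^^^^^^^^^
  File "h.py", line 15, in proj
    k=bot.calibration(c); q=R.from_euler("xyz",k["attitude"],degrees=True).inv().apply(np.atleast_2d(P)-k["xyz"])
ValueError: time passes only in moves, steps and waits
```

```bash
python3 - <<'E'
s=open('h.py').read()
s=s.replace("def ray","from functools import lru_cache\n@lru_cache\ndef cal(c): return bot.calibration(c)\ndef ray",1).replace("k=bot.calibration(c)","k=cal(c)")
open('h.py','w').write(s)
E
cat > m1.py <<'E'
from fit import *
import sys
q0={"pot":(.499,-.381,.3),"lid":(.539,-.15,1.),"nest":(.536,.086,.2)}
tag=sys.argv[1]; names=sys.argv[2:] or list(q0)
ims={}
M={}
for c in("top","side"):
    ims[c]=bot.capture(c)[:,:,::-1].copy()
    cv2.imwrite(f"pics/{c}_{tag}.png",ims[c])
    for n in names: M[n,c]=getmask(n,c)
print(bot.read_state()["t"])
for n in names:
    ms=[(c,M[n,c],roi_of(M[n,c])) for c in("top","side") if M[n,c] is not None]
    vs=[];qs=[]
    for mm in [[m] for m in ms]+([ms] if len(ms)>1 else []):
        r=fit(n,mm,q0[n]); print(n,[m[0] for m in mm],r.x[:2].round(4),np.degrees(r.x[2]).round(1),round(r.fun,3)); qs.append(r.x)
    for c,m,roi in ms:
        v=overlay(c,n,[(qs[0],(0,0,255)),(qs[-1],(0,255,0))],roi,"",ims[c]); vs.append(cv2.resize(v,(400,int(400*v.shape[0]/v.shape[1]))))
    H=max(v.shape[0] for v in vs); cv2.imwrite(f"pics/f_{n}_{tag}.png",np.hstack([cv2.copyMakeBorder(v,0,H-v.shape[0],0,0,cv2.BORDER_CONSTANT) for v in vs]))
E
python3 m1.py a
```

```text
1.7
pot ['top'] [ 0.4971 -0.3737] 21.6 0.051
pot ['side'] [ 0.4998 -0.3722] 21.4 0.039
pot ['top', 'side'] [ 0.4987 -0.3734] 23.9 0.123
lid ['top'] [ 0.5406 -0.1525] 62.5 0.027
lid ['side'] [ 0.5425 -0.153 ] 36.9 0.128
lid ['top', 'side'] [ 0.541  -0.1523] 32.0 0.213
nest ['top'] [0.532  0.0898] 12.9 0.019
nest ['side'] [0.534  0.0906] 12.2 0.715
nest ['top', 'side'] [0.5326 0.0901] 13.5 0.755
```

View pics/f_pot_a.png

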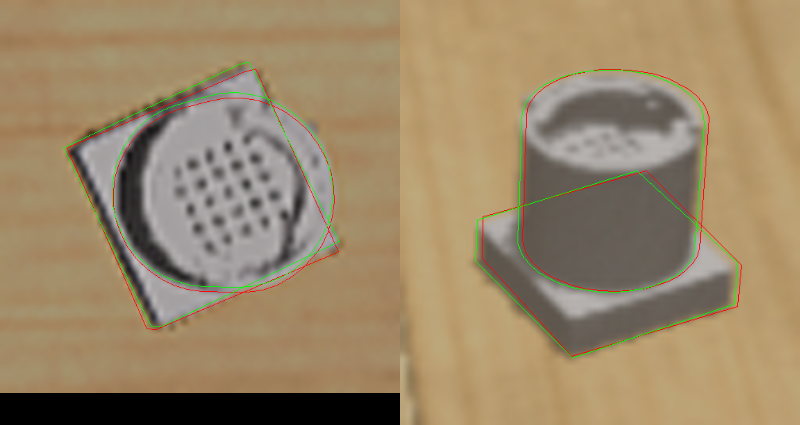

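View pics/f_lid_a.png

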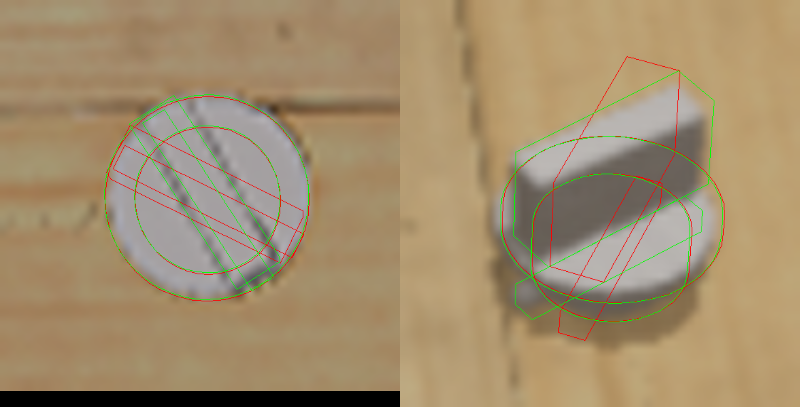

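View pics/f_nest_a.png

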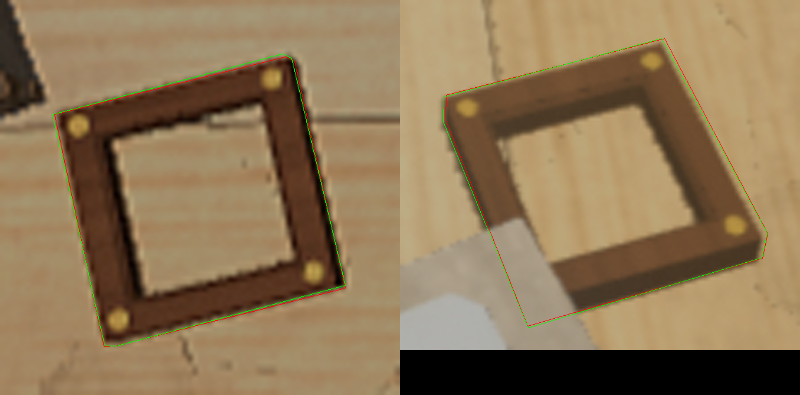

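```bash
cat > go.py <<'E'
from h import *
import sys
def st():
    s=bot.read_state(); r=R.from_euler("xyz",s["ee_rot"],degrees=True); return s,np.array(s["eef_pos"]),r
def jaw(r): z=r.as_matrix()[:,2]; return np.degrees(np.arctan2(z[1],z[0]))
def plan(x,y,z,jy):
    s,p,r=st(); d=np.array([x,y,z])-p; j=jaw(r); dt=(jy-j+90)%180-90
    print("t",round(s["t"],2),"pos",(p*1000).round(1),"jaw",round(j,2),"open",round(s["opening"]*1000,1),"F",np.round(s["contact_force"],1),"j6",round(s["joint_pos"][5],1))
    M=r.as_matrix(); print("tool axes x",M[:,0].round(3),"y",M[:,1].round(3),"z",M[:,2].round(3))
    # turning by +a about tool x (down) turns yaw by -a
    a=-dt
    print("world d",(d*1000).round(1),"tool-d now",(r.inv().apply(d)*1000).round(1),"turn",round(a,2))
    r2=r*R.from_euler("x",a,degrees=True); print("tool-d after full turn",(r2.inv().apply(d)*1000).round(1))
if __name__=="__main__": plan(*map(float,sys.argv[1:5]))
E
python3 - <<'E'
from h import *
print("gripper in side",proj("side",[.139,-.609,.23]),"top",proj("top",[.139,-.609,.23]))
print("lamp",at("top",(552,335),0), at("side",(383,135),0), tri([("top",(625,370)),("side",(405,2))]))
E
python3 go.py .4985 -.373 .12 22
python3 - <<'E'
import cv2
im=cv2.imread('pics/top_a.png'); cv2.imwrite('pics/potz.png',cv2.resize(im[270:325,400:460],None,fx=10,fy=10,interpolation=cv2.INTER_CUBIC))
E
```

```text
gripper in side [[521.63768028  34.67936101]] top [[637.35845473 546.9421162 ]]
lamp [ 0.4233807 -0.6069045  0.       ] [ 0.41925025 -0.61756845  0.        ] [ 0.39851764 -0.5706691   0.31387973]
t 1.7 pos [ 138.8 -609.4  231.3] jaw -77.17 open 85.2 F [0.6 0.  0.7] j6 -6.4
tool axes x [-0.  0. -1.] y [ 0.975  0.222 -0.   ] z [ 0.222 -0.975 -0.   ]
world d [ 359.7  236.4 -111.3] tool-d now [ 111.3  403.2 -150.6] turn 80.83
tool-d after full turn [ 111.3  -84.4 -422.1]
```

View pics/potz.png

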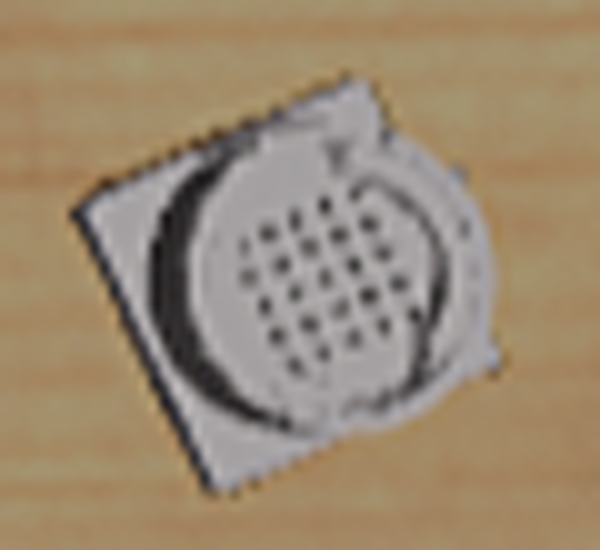

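```bash
python3 -m handwheel '[{"gripper":100,"linear":[-5,17.6,-31.7],"turn":0},{"gripper":100,"linear":[-5,17.6,-31.7],"turn":0},{"gripper":100,"linear":[-5,17.6,-31.7],"turn":0},{"gripper":100,"linear":[-5,17.6,-31.7],"turn":0},{"gripper":100,"linear":[-5,17.6,-31.7],"turn":0},{"gripper":100,"linear":[-5,17.6,-31.7],"turn":0},{"gripper":100,"linear":[0,0,0],"turn":7},{"gripper":100,"linear":[0,0,0],"turn":7},{"gripper":100,"linear":[0,0,0],"turn":7},{"gripper":100,"linear":[0,0,0],"turn":7},{"gripper":100,"linear":[0,0,0],"turn":7},{"gripper":100,"linear":[0,0,0],"turn":7},{"gripper":100,"linear":[0,0,0],"turn":7},{"gripper":100,"linear":[0,0,0],"turn":7},{"gripper":100,"linear":[0,0,0],"turn":7},{"gripper":100,"linear":[0,0,0],"turn":7},{"gripper":100,"linear":[0,0,0],"turn":7}]'; python3 go.py .4985 -.373 .12 22
```

```text
t: 3.12
eef_pos: [0.2016, -0.3899, 0.2608]
ee_rot: [124.8, 89.8, -31.6]
contact_force: [0.1, -0.1, -0.4]
opening: 0.0857
t 3.12 pos [ 201.6 -389.9  260.8] jaw -156.4 open 85.7 F [ 0.1 -0.1 -0.4] j6 84.5
tool axes x [ 0.002 -0.001 -1.   ] y [ 0.4   -0.916  0.002] z [-0.916 -0.4   -0.002]
world d [ 296.9   16.9 -140.8] tool-d now [ 141.5  103.  -278.6] turn 1.6
tool-d after full turn [ 141.5   95.2 -281.4]
```

```bash
python3 -m handwheel '[{"gripper":100,"linear":[6,11.4,-31],"turn":1.6},{"gripper":100,"linear":[8,11,-31],"turn":0},{"gripper":100,"linear":[10,11,-31],"turn":0},{"gripper":100,"linear":[16,11,-31],"turn":0},{"gripper":100,"linear":[18,11,-31],"turn":0},{"gripper":100,"linear":[20,11,-31],"turn":0},{"gripper":100,"linear":[20,11,-31],"turn":0},{"gripper":100,"linear":[20,11,-31],"turn":0},{"gripper":100,"linear":[20,10,-31],"turn":0},{"gripper":100,"linear":[0,0,0],"turn":0}]'; python3 go.py .4985 -.373 .016 22
python3 - <<'E'
from h import *
for c in("top","side"):
    cv2.imwrite(f"pics/{c}_b.png",cv2.resize(bot.capture(c)[:,:,::-1][100:340,300:620],None,fx=2,fy=2))
E
```

```text
t: 3.95
eef_pos: [0.5112, -0.3842, 0.1219]
ee_rot: [92.3, 89.0, -66.5]
contact_force: [-1.8, 0.8, -0.9]
opening: 0.0851
t 3.95 pos [ 511.2 -384.2  121.9] jaw -158.85 open 85.1 F [-1.8  0.8 -0.9] j6 116.0
tool axes x [ 0.007 -0.016 -1.   ] y [ 0.361 -0.933  0.017] z [-0.933 -0.361 -0.001]
world d [ -12.7   11.2 -105.9] tool-d now [105.6 -16.8   7.9] turn -0.85
tool-d after full turn [105.6 -17.    7.6]
```

View pics/side_b.png

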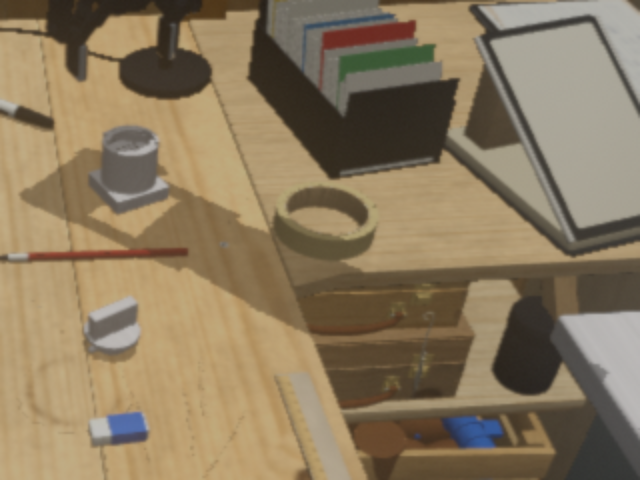

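View pics/top_b.png

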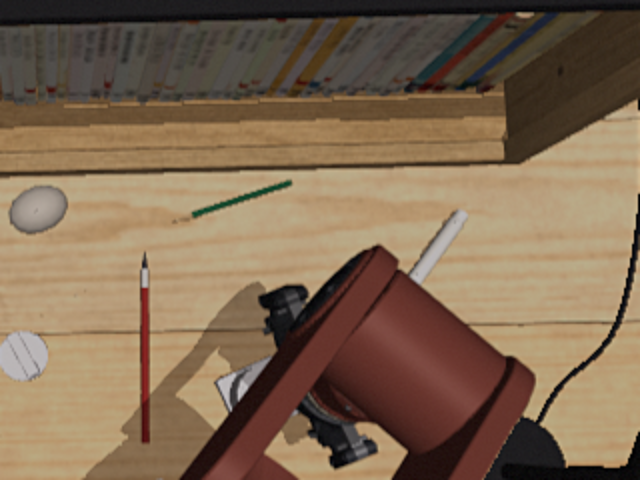

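```bash
python3 -m handwheel '[{"gripper":100,"linear":[0,0,0],"turn":-7},{"gripper":100,"linear":[0,0,0],"turn":-7},{"gripper":100,"linear":[0,0,0],"turn":-7},{"gripper":100,"linear":[0,0,0],"turn":-7},{"gripper":100,"linear":[0,0,0],"turn":-7},{"gripper":100,"linear":[0,0,0],"turn":-7},{"gripper":100,"linear":[0,0,0],"turn":-7},{"gripper":100,"linear":[0,0,0],"turn":-7},{"gripper":100,"linear":[0,0,0],"turn":-7},{"gripper":100,"linear":[0,0,0],"turn":-7},{"gripper":100,"linear":[0,0,0],"turn":-7},{"gripper":100,"linear":[0,0,0],"turn":-7},{"gripper":100,"linear":[0,0,0],"turn":-7},{"gripper":100,"linear":[0,0,0],"turn":-7}]';python3 -m handwheel '[{"gripper":100,"linear":[0,0,0],"turn":-7},{"gripper":100,"linear":[0,0,0],"turn":-7},{"gripper":100,"linear":[0,0,0],"turn":-7},{"gripper":100,"linear":[0,0,0],"turn":-7},{"gripper":100,"linear":[0,0,0],"turn":-7},{"gripper":100,"linear":[0,0,0],"turn":-7},{"gripper":100,"linear":[0,0,0],"turn":-7},{"gripper":100,"linear":[0,0,0],"turn":-7},{"gripper":100,"linear":[0,0,0],"turn":-7},{"gripper":100,"linear":[0,0,0],"turn":-7},{"gripper":100,"linear":[0,0,0],"turn":-7},{"gripper":100,"linear":[0,0,0],"turn":-6.6},{"gripper":100,"linear":[0,0,0],"turn":0}]'; python3 go.py .4985 -.373 .08 22
```

```text
t: 5.22
eef_pos: [0.4963, -0.4004, 0.1569]
ee_rot: [-3.0, 86.8, -61.6]
contact_force: [-0.2, 0.5, -1.1]
opening: 0.0855
t: 6.3
eef_pos: [0.4817, -0.4147, 0.1907]
ee_rot: [-87.0, 84.4, -59.9]
contact_force: [0.3, -0.8, 0.8]
opening: 0.0853
t 6.3 pos [ 481.7 -414.7  190.7] jaw 27.09 open 85.3 F [ 0.3 -0.8  0.8] j6 -73.0
tool axes x [ 0.049 -0.084 -0.995] y [-0.453  0.886 -0.097] z [0.89  0.455 0.005]
world d [  16.8   41.7 -110.7] tool-d now [107.5  40.1  33.4] turn 5.09
tool-d after full turn [107.5  42.9  29.7]
```

```bash
python3 - <<'E'
from h import *
s=bot.read_state(); print({k:np.round(v,2) for k,v in s.items()})
for c in("top","side"): cv2.imwrite(f"pics/{c}_c.png",bot.capture(c)[:,:,::-1])
E
python3 -m handwheel '[{"gripper":100,"linear":[0,0,0],"turn":0},{"gripper":100,"linear":[0,0,0],"turn":0}]'
python3 - <<'E'
from h import *
s=bot.read_state(); print({k:np.round(v,2) for k,v in s.items()})
E
```

```text
{'t': np.float64(6.3), 'joint_pos': array([-46.42,  12.54,  96.99,  -1.43,  65.06, -72.95]), 'qd': array([-1.37, -2.92,  0.47, -0.26,  0.37,  4.36]), 'joint_efforts': array([  0.21, -38.53, -29.61,  -0.07,  -0.35,  -0.61]), 'eef_pos': array([ 0.48, -0.41,  0.19]), 'ee_rot': array([-87.01,  84.42, -59.94]), 'contact_force': array([ 0.27, -0.79,  0.75]), 'moment': array([ 0.08,  0.03, -0.03]), 'opening': np.float64(0.09)}
t: 6.57
eef_pos: [0.4813, -0.4154, 0.1923]
ee_rot: [-86.2, 84.3, -59.7]
contact_force: [-0.8, -0.4, -0.0]
opening: 0.0856
{'t': np.float64(6.57), 'joint_pos': array([-46.49,  12.38,  97.01,  -1.44,  65.06, -72.42]), 'qd': array([-0.45, -0.65,  0.51,  0.05,  0.27,  1.15]), 'joint_efforts': array([-1.000e-02, -3.878e+01, -2.951e+01, -8.000e-02, -3.300e-01,
       -1.000e-02]), 'eef_pos': array([ 0.48, -0.42,  0.19]), 'ee_rot': array([-86.17,  84.29, -59.7 ]), 'contact_force': array([-0.82, -0.44, -0.  ]), 'moment': array([ 0.03,  0.03, -0.01]), 'opening': np.float64(0.09)}
```

View pics/top_c.png

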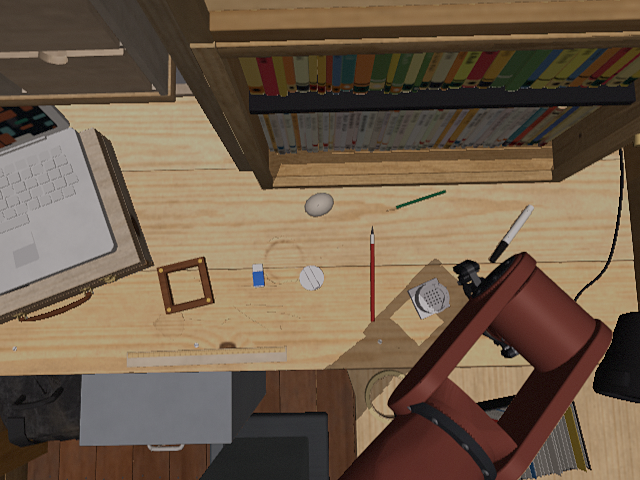

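View pics/side_c.png

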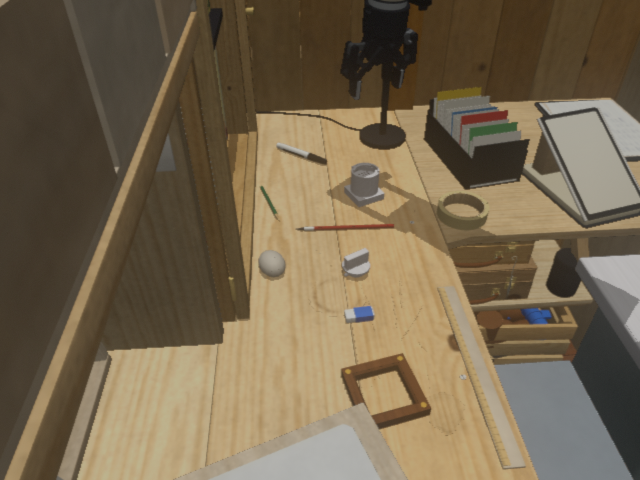

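```bash
cat > js.py <<'E'
from h import *
from go import *
s,p,r=st(); print(round(s["t"],2),"q",s["joint_pos"].round(2),"qd",s["qd"].round(1),"p",(p*1000).round(1),"x",r.as_matrix()[:,0].round(4),"jaw",jaw(r).round(2))
E
python3 js.py; python3 -m handwheel '[{"gripper":100,"linear":[0,0,0],"turn":7},{"gripper":100,"linear":[0,0,0],"turn":7},{"gripper":100,"linear":[0,0,0],"turn":7}]'>/dev/null; python3 js.py;  python3 -m handwheel '[{"gripper":100,"linear":[0,0,0],"turn":0},{"gripper":100,"linear":[0,0,0],"turn":0}]'>/dev/null; python3 js.py; python3 -m handwheel '[{"gripper":100,"linear":[0,0,0],"turn":-5},{"gripper":100,"linear":[0,0,0],"turn":-5},{"gripper":100,"linear":[0,0,0],"turn":-5}]'>/dev/null; python3 js.py
```

```text
6.57 q [-46.49  12.38  97.01  -1.44  65.06 -72.42] qd [-0.4 -0.7  0.5  0.   0.3  1.2] p [ 481.3 -415.4  192.3] x [ 0.0502 -0.0859 -0.995 ] jaw 26.48
6.82 q [-46.54  12.29  97.04  -1.45  65.09 -50.69] qd [-0.1 -0.2  0.2 -0.   0.1 85. ] p [ 480.7 -415.6  193. ] x [ 0.0503 -0.0865 -0.995 ] jaw 4.82
6.98 q [-46.54  12.27  97.06  -1.45  65.1  -50.6 ] qd [-0.1 -0.   0.   0.   0.1  1.6] p [ 480.5 -415.5  193. ] x [ 0.0502 -0.0863 -0.995 ] jaw 4.72
7.23 q [-46.54  12.28  97.08  -1.46  65.11 -66.58] qd [  0.1   0.    0.1   0.1  -0.  -64. ] p [ 480.3 -415.4  192.7] x [ 0.0496 -0.0859 -0.9951] jaw 20.64
```

```bash
python3 -m handwheel '[{"gripper":100,"linear":[0,0,0],"turn":0},{"gripper":100,"linear":[-25,23,-10],"turn":0},{"gripper":100,"linear":[-25,23,-10],"turn":0},{"gripper":100,"linear":[-25,23,-10],"turn":0}]'>/dev/null; python3 js.py;  python3 -m handwheel '[{"gripper":100,"linear":[0,0,0],"turn":0}]'>/dev/null; python3 js.py;python3 -m handwheel '[{"gripper":100,"linear":[0,0,0],"turn":0}]'>/dev/null; python3 js.py;python3 -m handwheel '[{"gripper":100,"linear":[0,0,0],"turn":0}]'>/dev/null; python3 js.py;python3 -m handwheel '[{"gripper":100,"linear":[0,0,0],"turn":0},{"gripper":100,"linear":[0,0,0],"turn":0},{"gripper":100,"linear":[0,0,0],"turn":0}]'>/dev/null; python3 js.py
```

```text
7.57 q [-46.54  -0.35 104.43  -1.41  71.51 -66.81] qd [  0.3 -54.4  25.    0.3  30.    0. ] p [ 421.7 -353.6  250.2] x [ 0.0361 -0.072  -0.9968] jaw 20.68
7.65 q [-46.5   -0.86 104.44  -1.4   71.71 -66.77] qd [-0.4  4.3 -0.1  0.  -5.5  0.5] p [ 421.4 -352.7  254.8] x [ 0.0397 -0.0756 -0.9963] jaw 20.67
7.73 q [-46.49  -1.   104.5   -1.4   71.69 -66.73] qd [ 0.3 -3.7 -0.3  0.2  2.1  0.4] p [ 421.2 -352.4  255.6] x [ 0.0409 -0.0769 -0.9962] jaw 20.65
7.82 q [-46.49  -1.04 104.47  -1.41  71.64 -66.71] qd [-0.  -0.1  0.6 -0.  -0.7  0.3] p [ 421.6 -352.8  256.3] x [ 0.0423 -0.0784 -0.996 ] jaw 20.63
8.07 q [-46.51  -0.76 104.42  -1.41  71.54 -66.68] qd [-0.1  1.4 -0.2 -0.  -0.4  0. ] p [ 422.1 -353.5  254.1] x [ 0.0407 -0.0768 -0.9962] jaw 20.59
```

```bash
python3 go.py .4985 -.373 .12 22; python3 -m handwheel '[{"gripper":100,"linear":[12,-4,6],"turn":0},{"gripper":100,"linear":[12,-4,6],"turn":0},{"gripper":100,"linear":[12,-4,6],"turn":0},{"gripper":100,"linear":[12,-4,6],"turn":0}]'>/dev/null; python3 js.py;  python3 -m handwheel '[{"gripper":100,"linear":[12,-4,6],"turn":0},{"gripper":100,"linear":[12,-4,6],"turn":0},{"gripper":100,"linear":[12,-4,6],"turn":0},{"gripper":100,"linear":[0,0,0],"turn":0}]'>/dev/null; python3 js.py;python3 -m handwheel '[{"gripper":100,"linear":[0,0,0],"turn":0},{"gripper":100,"linear":[0,0,0],"turn":0}]'>/dev/null; python3 js.py
```

```text
t 8.07 pos [ 422.1 -353.5  254.1] jaw 20.59 open 85.0 F [-0.1  0.4 -0.5] j6 -66.7
tool axes x [ 0.041 -0.077 -0.996] y [-0.349  0.933 -0.086] z [0.936 0.352 0.011]
world d [  76.4  -19.5 -134.1] tool-d now [138.2 -33.4  63.2] turn -1.41
tool-d after full turn [138.2 -34.9  62.3]
8.4 q [-45.     5.72 102.93  -1.63  66.47 -64.87] qd [  4.5  20.6  -5.3  -0.7 -15.    5.3] p [ 454.  -366.3  206.8] x [ 0.0418 -0.0787 -0.996 ] jaw 20.48
8.73 q [-43.91  11.42 101.42  -1.77  62.87 -63.59] qd [-0.3  0.1 -0.2 -0.5  1.9 -0.2] p [ 477.1 -373.8  163.3] x [ 0.0349 -0.0717 -0.9968] jaw 20.45
8.9 q [-43.92  11.64 101.42  -1.78  62.93 -63.6 ] qd [-0.1  0.5 -0.5 -0.1  0.3 -0.1] p [ 476.4 -373.3  161. ] x [ 0.0313 -0.0686 -0.9972] jaw 20.45
```

```bash
python3 -m handwheel '[{"gripper":100,"linear":[0,0,0],"turn":0},{"gripper":100,"linear":[0,0,0],"turn":0},{"gripper":100,"linear":[0,0,0],"turn":0},{"gripper":100,"linear":[0,0,0],"turn":0},{"gripper":100,"linear":[0,0,0],"turn":0}]'>/dev/null; python3 js.py;  python3 -m handwheel '[{"gripper":100,"linear":[15,0,0],"turn":0},{"gripper":100,"linear":[-15,0,0],"turn":0},{"gripper":100,"linear":[15,0,0],"turn":0},{"gripper":100,"linear":[-15,0,0],"turn":0},{"gripper":100,"linear":[0,0,0],"turn":0}]'>/dev/null; python3 js.py;python3 -m handwheel '[{"gripper":100,"linear":[0,-9,16],"turn":0},{"gripper":100,"linear":[0,-9,16],"turn":0},{"gripper":100,"linear":[0,0,0],"turn":0}]'>/dev/null; python3 js.py;python3 -m handwheel '[{"gripper":100,"linear":[15,0,0],"turn":0},{"gripper":100,"linear":[15,0,0],"turn":0},{"gripper":100,"linear":[0,0,0],"turn":0}]'>/dev/null; python3 js.py
```

```text
9.32 q [-43.98  11.39 101.37  -1.8   63.   -63.62] qd [ 0.  -0.6 -0.1 -0.   0.1  0. ] p [ 476.5 -374.3  164. ] x [ 0.0339 -0.0715 -0.9969] jaw 20.41
9.73 q [-44.    11.2  101.29  -1.8   62.95 -63.62] qd [-0.2  3.7  5.  -0.3 -1.4  0.1] p [ 477.4 -375.6  166.7] x [ 0.0378 -0.0754 -0.9964] jaw 20.39
9.98 q [-42.03  14.84  96.69  -1.98  63.96 -61.52] qd [-0.9 -1.9  2.  -1.4  1.2 -0.6] p [ 513.5 -381.2  168.6] x [ 0.0378 -0.0758 -0.9964] jaw 20.31
10.23 q [-42.1   16.95  97.43  -2.07  60.87 -61.54] qd [ 0.  -1.5 -0.4 -0.1  1.5 -0.2] p [ 515.6 -384.5  139.6] x [ 0.0404 -0.0789 -0.9961] jaw 20.4
```

```bash
python3 go.py .4994 -.3748 .1 22;python3 go.py .4994 -.3748 .016 22
```

```text
t 10.23 pos [ 515.6 -384.5  139.6] jaw 20.4 open 85.6 F [-0.9  1.5 -0.4] j6 -61.5
tool axes x [ 0.04  -0.079 -0.996] y [-0.346  0.934 -0.088] z [0.937 0.349 0.01 ]
world d [-16.2   9.7 -39.6] tool-d now [ 38.1  18.2 -12.3] turn -1.6
tool-d after full turn [ 38.1  18.5 -11.8]
t 10.23 pos [ 515.6 -384.5  139.6] jaw 20.4 open 85.6 F [-0.9  1.5 -0.4] j6 -61.5
tool axes x [ 0.04  -0.079 -0.996] y [-0.346  0.934 -0.088] z [0.937 0.349 0.01 ]
world d [ -16.2    9.7 -123.6] tool-d now [121.7  25.5 -13.1] turn -1.6
tool-d after full turn [121.7  25.9 -12.4]
```

```bash
python3 -m handwheel '[{"gripper":100,"linear":[19,9,-6],"turn":-1.6},{"gripper":100,"linear":[19,9,-6],"turn":0},{"gripper":100,"linear":[0,0,0],"turn":0}]' >/dev/null; python3 go.py .4994 -.3748 .016 22; python3 - <<'E'
from h import *
for c in("top","side"): 
    im=bot.capture(c); cv2.imwrite(f"pics/{c}_d.png",cv2.resize(im[130:300,280:520,::-1],None,fx=3,fy=3))
E
```

```text
t 10.48 pos [ 499.  -375.7  100.9] jaw 22.08 open 85.7 F [-1.   0.5 -1.3] j6 -63.5
tool axes x [ 0.042 -0.081 -0.996] y [-0.374  0.923 -0.091] z [0.927 0.376 0.008]
world d [  0.4   0.9 -84.9] tool-d now [84.5  8.4 -0. ] turn 0.08
tool-d after full turn [84.5  8.4 -0.1]
```

View pics/side_d.png

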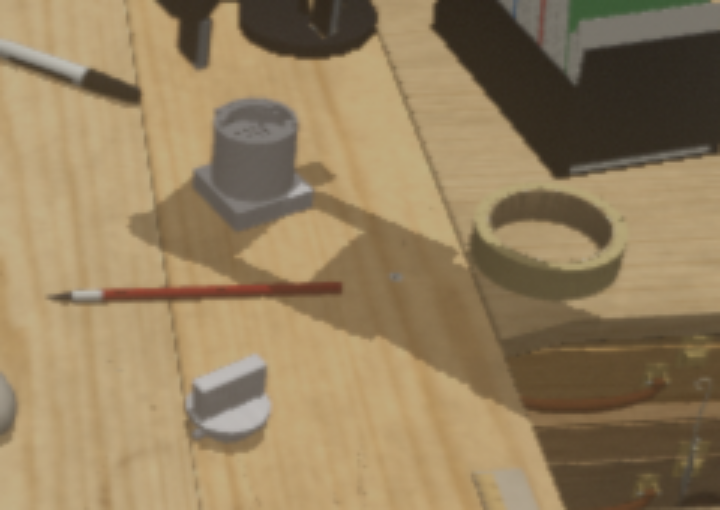

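```bash
python3 -m handwheel '[{"gripper":100,"linear":[20,2,0],"turn":0},{"gripper":100,"linear":[20,2,0],"turn":0},{"gripper":100,"linear":[15,2,0],"turn":0},{"gripper":100,"linear":[0,0,0],"turn":0}]' ; python3 go.py .4994 -.3748 .016 22; python3 - <<'E'
from h import *
for c in("top","side"): 
    im=bot.capture(c); cv2.imwrite(f"pics/{c}_e.png",cv2.resize(im[130:300,280:520,::-1],None,fx=3,fy=3))
E
```

```text
t: 10.92
eef_pos: [0.5094, -0.384, 0.0589]
ee_rot: [-80.2, 83.3, -58.1]
contact_force: [-0.7, 2.0, -0.9]
opening: 0.0855
t 10.92 pos [ 509.4 -384.    58.9] jaw 22.07 open 85.5 F [-0.7  2.  -0.9] j6 -63.1
tool axes x [ 0.061 -0.099 -0.993] y [-0.371  0.921 -0.115] z [0.927 0.376 0.02 ]
world d [-10.    9.2 -42.9] tool-d now [41.1 17.1 -6.7] turn 0.07
tool-d after full turn [41.1 17.1 -6.7]
```

View pics/side_e.png

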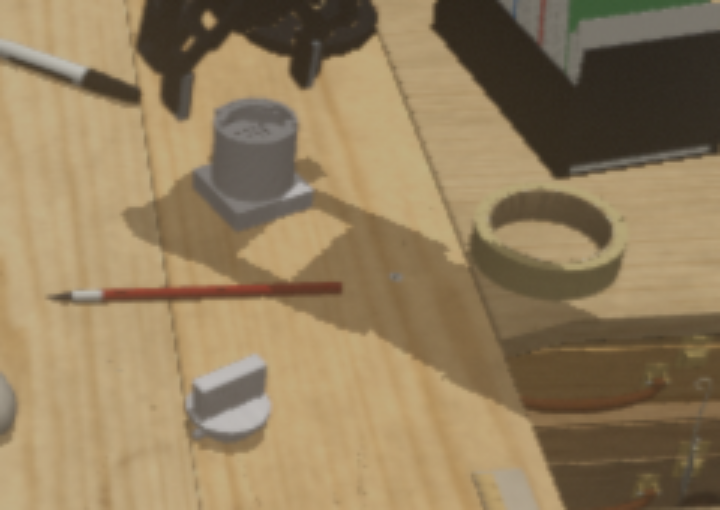

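```bash
python3 js.py; python3 -m handwheel '[{"gripper":100,"linear":[-1.5,12,-6],"turn":0},{"gripper":100,"linear":[0,0,0],"turn":0}]' >/dev/null; python3 js.py;  python3 -m handwheel '[{"gripper":100,"linear":[0,0,0],"turn":0}]' >/dev/null; python3 js.py; python3 go.py .4994 -.3748 .016 22
```

```text
11.02 q [-42.44  21.41 101.34  -2.34  50.53 -63.07] qd [-0.  -1.  -0.7 -0.  -0.2 -0.1] p [ 511.2 -385.7   61.9] x [ 0.0654 -0.1025 -0.9926] jaw 22.09
11.18 q [-42.47  19.82 102.98  -2.35  50.09 -63.07] qd [-0.1  0.4 -5.3 -0.1 -2.  -0.1] p [ 503.6 -379.    66.2] x [ 0.0702 -0.107  -0.9918] jaw 22.09
11.27 q [-42.47  19.69 102.85  -2.36  50.09 -63.07] qd [ 0.  -1.7 -0.   0.1  1.6 -0. ] p [ 505.1 -380.4   68.7] x [ 0.0735 -0.1101 -0.9912] jaw 22.1
t 11.27 pos [ 505.1 -380.4   68.7] jaw 22.1 open 85.6 F [-0.5  0.2  0.8] j6 -63.1
tool axes x [ 0.074 -0.11  -0.991] y [-0.37  0.92 -0.13] z [0.926 0.376 0.027]
world d [ -5.7   5.6 -52.7] tool-d now [51.2 14.1 -4.6] turn 0.1
tool-d after full turn [51.2 14.1 -4.6]
```

```bash
python3 -m handwheel '[{"gripper":100,"linear":[29,10,-4],"turn":0},{"gripper":100,"linear":[26,10,-4],"turn":0}]' >/dev/null; python3 js.py;   python3 go.py .4994 -.3748 .016 22
```

```text
11.43 q [-42.5   22.94 104.75  -2.62  43.48 -62.73] qd [ -0.1  18.8   9.2  -1.6 -38.1   2.1] p [ 503.7 -379.6   22.7] x [ 0.0922 -0.1271 -0.9876] jaw 22.16
t 11.43 pos [ 503.7 -379.6   22.7] jaw 22.16 open 85.8 F [-1.4  0.4 -0.9] j6 -62.7
tool axes x [ 0.092 -0.127 -0.988] y [-0.367  0.918 -0.152] z [0.925 0.377 0.038]
world d [-4.3  4.8 -6.7] tool-d now [ 5.6  7.  -2.4] turn 0.16
tool-d after full turn [ 5.6  7.  -2.4]
```

```bash
for i in 1 2 3 4; do python3 -m handwheel '[{"gripper":100,"linear":[-40,0,0],"turn":0}]' >/dev/null; python3 js.py; done;  for i in 1 2; do python3 -m handwheel '[{"gripper":100,"linear":[0,0,0],"turn":0}]' >/dev/null; python3 js.py; done
```

```text
11.52 q [-42.41  20.26 105.74  -2.48  47.34 -62.82] qd [  1.9 -61.8   3.7   1.9  54.2  -1.3] p [ 489.5 -365.5   41.1] x [ 0.0646 -0.102  -0.9927] jaw 22.05
11.6 q [-42.3   16.72 105.65  -2.35  51.46 -62.9 ] qd [  1.2 -35.7   2.9   1.5  48.7  -0.9] p [ 485.7 -360.4   76.7] x [ 0.0582 -0.0963 -0.9936] jaw 22.03
11.68 q [-42.17  13.29 105.32  -2.24  55.82 -62.97] qd [  1.6 -42.4  -8.2   1.3  50.2  -0.9] p [ 480.9 -354.4  112.9] x [ 0.0505 -0.0893 -0.9947] jaw 22.01
11.77 q [-42.03   9.95 104.42  -2.15  60.21 -63.03] qd [  1.5 -39.2 -10.8   1.   52.9  -0.6] p [ 478.5 -350.4  153. ] x [ 0.0485 -0.0875 -0.995 ] jaw 22.01
11.85 q [-42.01   9.46 103.83  -2.14  60.33 -63.03] qd [-0.3  2.9  1.  -0.2 -3.   0.1] p [ 483.6 -354.6  163.4] x [ 0.0611 -0.0987 -0.9932] jaw 22.04
11.93 q [-42.     9.29 103.67  -2.14  60.36 -63.03] qd [ 0.2 -4.2 -4.8  0.1  0.9  0. ] p [ 485.  -355.7  166.6] x [ 0.0649 -0.1021 -0.9927] jaw 22.06
```

```bash
cat > hold.py <<'E'
import sys
from h import *
for i in range(int(sys.argv[1])): bot.capture("top")
E
python3 js.py; python3 hold.py 3; python3 js.py; for i in 1 2; do python3 -m handwheel '[{"gripper":100,"linear":[0,0,0],"turn":0}]' >/dev/null; python3 js.py; python3 hold.py 1; python3 js.py;python3 hold.py 1; python3 js.py; done
```

```text
11.93 q [-42.     9.29 103.67  -2.14  60.36 -63.03] qd [ 0.2 -4.2 -4.8  0.1  0.9  0. ] p [ 485.  -355.7  166.6] x [ 0.0649 -0.1021 -0.9927] jaw 22.06
12.08 q [-42.01   9.42 103.75  -2.14  60.3  -63.03] qd [-0.1  1.4  2.   0.1  0.5  0. ] p [ 484.3 -355.3  164.5] x [ 0.0629 -0.1003 -0.993 ] jaw 22.05
12.17 q [-42.01   9.49 103.81  -2.14  60.3  -63.03] qd [-0.   0.3 -0.2  0.  -0.2  0. ] p [ 483.7 -354.8  163.3] x [ 0.0613 -0.0989 -0.9932] jaw 22.04
12.22 q [-42.01   9.5  103.81  -2.14  60.29 -63.03] qd [ 0.1  0.2 -0.   0.1 -0.1  0.1] p [ 483.7 -354.8  163.1] x [ 0.0612 -0.0988 -0.9932] jaw 22.04
12.27 q [-42.02   9.51 103.82  -2.14  60.29 -63.03] qd [ 0.   0.2  0.1 -0.   0.1 -0. ] p [ 483.6 -354.8  162.9] x [ 0.061  -0.0986 -0.9933] jaw 22.04
12.35 q [-42.02   9.58 103.86  -2.14  60.28 -63.03] qd [-0.1  1.1  0.9  0.1  0.1  0.1] p [ 483.2 -354.4  161.8] x [ 0.0596 -0.0974 -0.9935] jaw 22.03
12.4 q [-42.02   9.6  103.89  -2.14  60.29 -63.03] qd [ 0.1  0.   0.1  0.   0.2 -0.1] p [ 482.9 -354.2  161.4] x [ 0.0589 -0.0968 -0.9936] jaw 22.03
12.45 q [-42.02   9.59 103.88  -2.14  60.3  -63.03] qd [-0.  -0.3 -0.3 -0.   0.   0.1] p [ 483.  -354.2  161.6] x [ 0.0591 -0.0969 -0.9935] jaw 22.03
```

```bash
python3 -m handwheel '[{"gripper":100,"linear":[-1,0,0],"turn":0},{"gripper":100,"linear":[-1,0,0],"turn":0},{"gripper":100,"linear":[-1,0,0],"turn":0},{"gripper":100,"linear":[-1,0,0],"turn":0},{"gripper":100,"linear":[-1,0,0],"turn":0},{"gripper":100,"linear":[-1,0,0],"turn":0}]' >/dev/null; python3 js.py; python3 hold.py 1; python3 js.py;  python3 -m handwheel '[{"gripper":100,"linear":[20,0,0],"turn":0}]' >/dev/null; python3 js.py; python3 hold.py 1; python3 js.py; python3 hold.py 1; python3 js.py;
```

```text
12.95 q [-42.     9.2  103.79  -2.13  60.98 -63.04] qd [ 0.  -1.2 -0.4  0.   1.5 -0.1] p [ 481.7 -352.9  166. ] x [ 0.0565 -0.0946 -0.9939] jaw 22.02
13.0 q [-42.     9.18 103.77  -2.13  60.98 -63.04] qd [ 0.  -0.  -0.1 -0.  -0.4  0. ] p [ 481.9 -353.   166.4] x [ 0.0569 -0.0949 -0.9939] jaw 22.02
13.08 q [-42.06  10.54 104.01  -2.16  58.84 -63.02] qd [ -0.9  20.6   7.2  -0.6 -27.6   0.3] p [ 485.8 -357.3  151.3] x [ 0.064  -0.1013 -0.9928] jaw 22.05
13.13 q [-42.08  10.89 104.36  -2.17  58.71 -63.02] qd [ 0.1  0.5  3.9  0.   6.3 -0. ] p [ 482.8 -354.9  144.6] x [ 0.0565 -0.0946 -0.9939] jaw 22.02
13.18 q [-42.07  10.88 104.42  -2.17  58.92 -63.02] qd [ 0.1 -0.7 -0.3  0.2  2.  -0. ] p [ 481.6 -353.7  144.1] x [ 0.0533 -0.0917 -0.9944] jaw 22.01
```

```bash
cat > r.sh <<'E'
python3 hold.py ${1:-2}; python3 go.py $2 $3 $4 $5 | tail -4
E
python3 go.py .4997 -.3751 .09 22
```

```text
t 13.18 pos [ 481.6 -353.7  144.1] jaw 22.01 open 85.5 F [-0.3 -0.7 -1.2] j6 -63.0
tool axes x [ 0.053 -0.092 -0.994] y [-0.371  0.923 -0.105] z [0.927 0.375 0.015]
world d [ 18.1 -21.4 -54.1] tool-d now [ 56.7 -20.8   8. ] turn 0.01
tool-d after full turn [ 56.7 -20.8   8. ]
```

```bash
python3 -m handwheel '[{"gripper":100,"linear":[27,-10,4],"turn":0}]'>/dev/null; sh r.sh 2 .4997 -.3751 .09 22;  python3 -m handwheel '[{"gripper":100,"linear":[27,-10,4],"turn":0}]'>/dev/null; sh r.sh 2 .4997 -.3751 .016 22
```

```text
t 13.37 pos [ 488.5 -362.5  114.4] jaw 21.99 open 85.3 F [-0.1  0.7 -0.3] j6 -63.1
tool axes x [ 0.048 -0.087 -0.995] y [-0.372  0.923 -0.098] z [0.927 0.374 0.012]
world d [ 11.2 -12.6 -24.4] tool-d now [ 25.9 -13.4   5.4] turn -0.01
tool-d after full turn [ 25.9 -13.4   5.4]
t 13.55 pos [ 495.1 -370.9   84.6] jaw 21.97 open 85.7 F [-1.2  0.8 -1. ] j6 -63.1
tool axes x [ 0.041 -0.081 -0.996] y [-0.372  0.924 -0.091] z [0.927 0.374 0.008]
world d [  4.6  -4.2 -68.6] tool-d now [68.8  0.7  2.2] turn -0.03
tool-d after full turn [68.8  0.7  2.2]
```

```bash
python3 -m handwheel '[{"gripper":100,"linear":[33,-2,2],"turn":0}]'>/dev/null; sh r.sh 2 .4992 -.3744 .016 22;  python3 -m handwheel '[{"gripper":100,"linear":[30,-2,1],"turn":0}]'>/dev/null; sh r.sh 2 .4992 -.3744 .016 22; python3 - <<'E'
from h import *
im=bot.capture("side"); cv2.imwrite("pics/side_f.png",cv2.resize(im[130:230,300:440,::-1],None,fx=5,fy=5,interpolation=cv2.INTER_CUBIC))
E
```

```text
t 13.73 pos [ 495.8 -371.8   47.7] jaw 21.95 open 85.6 F [-1.2  1.1 -0.1] j6 -63.0
tool axes x [ 0.034 -0.074 -0.997] y [-0.372  0.925 -0.081] z [0.928 0.374 0.004]
world d [  3.4  -2.6 -31.7] tool-d now [31.9 -1.1  2.1] turn -0.05
tool-d after full turn [31.9 -1.1  2.1]
t 13.92 pos [ 495.5 -372.8   15.1] jaw 21.94 open 85.4 F [-0.7  1.3 -0.8] j6 -62.9
tool axes x [ 0.027 -0.068 -0.997] y [-0.373  0.925 -0.073] z [ 0.928  0.374 -0.   ]
world d [ 3.7 -1.6  0.9] tool-d now [-0.7 -2.9  2.8] turn -0.06
tool-d after full turn [-0.7 -2.9  2.8]
```

View pics/side_f.png

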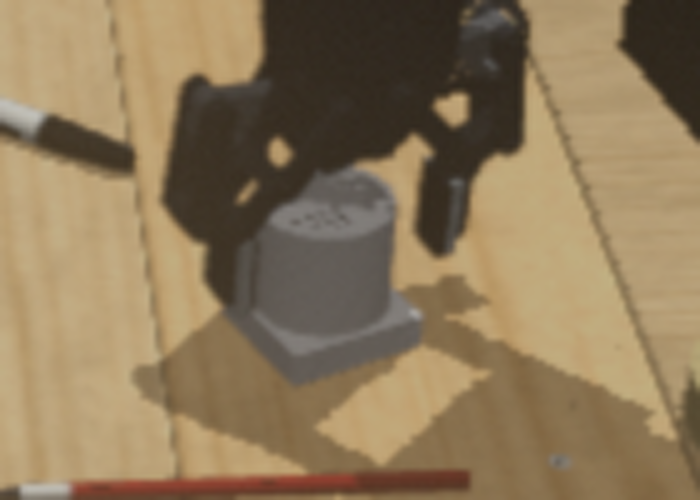

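```bash
python3 -m handwheel '[{"gripper":0,"linear":[-2,-2,3],"turn":0}]'>/dev/null; sh r.sh 4 .4992 -.3744 .016 22;  sh r.sh 6 .4992 -.3744 .016 22
```

```text
t 14.25 pos [ 502.  -376.    23.2] jaw 21.97 open 53.9 F [-0.9  1.   6.9] j6 -62.8
tool axes x [ 0.034 -0.075 -0.997] y [-0.373  0.924 -0.082] z [0.927 0.374 0.003]
world d [-2.8  1.6 -7.2] tool-d now [ 6.9  3.1 -2. ] turn -0.03
tool-d after full turn [ 6.9  3.1 -2. ]
t 14.55 pos [ 502.  -376.    23.2] jaw 21.98 open 54.4 F [-1.   1.4  7.4] j6 -62.8
tool axes x [ 0.033 -0.074 -0.997] y [-0.373  0.924 -0.081] z [0.927 0.374 0.003]
world d [-2.8  1.6 -7.2] tool-d now [ 6.9  3.1 -2. ] turn -0.02
tool-d after full turn [ 6.9  3.1 -2. ]
```

```bash
python3 -m handwheel '[{"gripper":0,"linear":[-20,0,0],"turn":0}]'>/dev/null; sh r.sh 2 .5 -.3744 .1 22; python3 -m handwheel '[{"gripper":0,"linear":[-35,0,0],"turn":0}]'>/dev/null; sh r.sh 2 .5 -.3744 .1 22;python3 -m handwheel '[{"gripper":0,"linear":[-35,0,0],"turn":0}]'>/dev/null; sh r.sh 2 .533 .0902 .12 13; python3 - <<'E'
from h import *
im=bot.capture("side"); cv2.imwrite("pics/side_g.png",cv2.resize(im[60:260,280:480,::-1],None,fx=3,fy=3,interpolation=cv2.INTER_CUBIC))
E
```

```text
t 14.73 pos [ 503.7 -376.3   47.1] jaw 21.99 open 54.5 F [ 0.9 -1.5 -2.3] j6 -62.8
tool axes x [ 0.039 -0.079 -0.996] y [-0.372  0.924 -0.088] z [0.927 0.374 0.007]
world d [-3.7  1.9 52.9] tool-d now [-53.   -1.5  -2.4] turn -0.01
tool-d after full turn [-53.   -1.5  -2.4]
t 14.92 pos [ 505.3 -375.9   86.9] jaw 22.01 open 54.1 F [ 1.8 -1.6 -2.3] j6 -62.9
tool axes x [ 0.046 -0.086 -0.995] y [-0.372  0.923 -0.097] z [0.927 0.375 0.011]
world d [-5.3  1.5 13.1] tool-d now [-13.4   2.1  -4.2] turn 0.01
tool-d after full turn [-13.4   2.1  -4.2]
t 15.1 pos [ 506.7 -375.3  126.7] jaw 22.03 open 53.9 F [ 1.6 -1.3 -1.2] j6 -62.9
tool axes x [ 0.054 -0.092 -0.994] y [-0.371  0.922 -0.106] z [0.927 0.375 0.016]
world d [ 26.3 465.5  -6.7] tool-d now [-34.8 420.3 198.9] turn 9.03
tool-d after full turn [-34.8 446.3 130.4]
```

View pics/side_g.png

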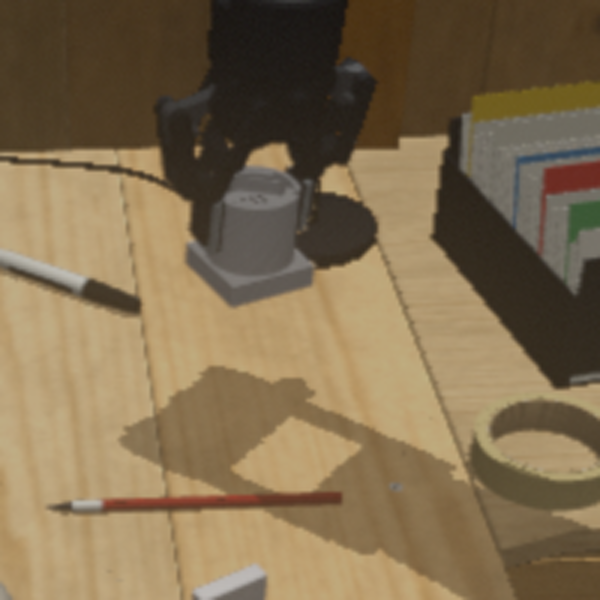

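```bash
python3 -m handwheel '[{"gripper":0,"linear":[-3.7,35,15],"turn":3}]'>/dev/null; sh r.sh 2 .533 .0902 .12 13; python3 -m handwheel '[{"gripper":0,"linear":[-3.7,36,14],"turn":3}]'>/dev/null; sh r.sh 1 .533 .0902 .12 13;python3 -m handwheel '[{"gripper":0,"linear":[-3.7,37,11],"turn":3}]'>/dev/null; sh r.sh 2 .533 .0902 .12 13
```

```text
t 15.33 pos [ 504.3 -331.   121.4] jaw 19.06 open 54.2 F [-0.8  0.1 -4.7] j6 -56.7
tool axes x [ 0.047 -0.083 -0.995] y [-0.324  0.942 -0.094] z [0.945 0.327 0.017]
world d [ 28.7 421.2  -1.4] tool-d now [-32.2 387.4 164.6] turn 6.06
tool-d after full turn [-32.2 402.6 122.8]
t 15.47 pos [ 503.5 -286.8  118.4] jaw 15.78 open 54.1 F [-1.8  7.8 -4.7] j6 -50.1
tool axes x [ 0.042 -0.072 -0.997] y [-0.269  0.96  -0.081] z [0.962 0.272 0.02 ]
world d [ 29.5 377.    1.6] tool-d now [-27.6 353.7 130.9] turn 2.78
tool-d after full turn [-27.6 359.6 113.6]
t 15.65 pos [ 501.1 -247.   115.5] jaw 12.92 open 54.0 F [-1.4 -0.8 -4.5] j6 -43.9
tool axes x [ 0.034 -0.065 -0.997] y [-0.222  0.973 -0.071] z [0.974 0.224 0.019]
world d [ 31.9 337.2   4.5] tool-d now [-25.2 320.5 106.6] turn -0.08
tool-d after full turn [-25.2 320.4 107. ]
```

```bash
python3 -m handwheel '[{"gripper":0,"linear":[-3,36,12],"turn":0}]'>/dev/null; sh r.sh 2 .533 .0902 .12 13|head -1; python3 -m handwheel '[{"gripper":0,"linear":[-3,36,12],"turn":0}]'>/dev/null; sh r.sh 2 .533 .0902 .12 13|head -1;python3 -m handwheel '[{"gripper":0,"linear":[-3,36,12],"turn":0}]'>/dev/null; sh r.sh 2 .533 .0902 .12 13|head -1;python3 -m handwheel '[{"gripper":0,"linear":[-3,36,12],"turn":0}]'>/dev/null; sh r.sh 2 .533 .0902 .12 13;
```

```text
t 15.83 pos [ 502.2 -206.6  113. ] jaw 13.11 open 54.3 F [-0.4 -0.4 -3.4] j6 -40.3
t 16.02 pos [ 503.6 -165.6  111.1] jaw 13.3 open 54.1 F [-0.9 -0.4 -4.1] j6 -36.5
t 16.2 pos [ 505.2 -124.4  110. ] jaw 13.5 open 53.8 F [-0.2 -0.6 -3.7] j6 -32.4
t 16.38 pos [507.2 -83.2 109.5] jaw 13.7 open 53.8 F [ 0.1 -0.8 -3.6] j6 -28.2
tool axes x [ 0.016 -0.045 -0.999] y [-0.236  0.971 -0.047] z [0.972 0.237 0.005]
world d [ 25.8 173.4  10.5] tool-d now [-17.9 161.6  66.2] turn 0.7
tool-d after full turn [-17.9 162.4  64.2]
```

```bash
python3 -m handwheel '[{"gripper":0,"linear":[-5,35,14],"turn":0.7}]'>/dev/null; sh r.sh 2 .533 .0902 .12 13|head -1; python3 -m handwheel '[{"gripper":0,"linear":[-5,35,14],"turn":0}]'>/dev/null; sh r.sh 2 .533 .0902 .12 13|head -1;python3 -m handwheel '[{"gripper":0,"linear":[-5,35,14],"turn":0}]'>/dev/null; sh r.sh 2 .533 .0902 .12 13|head -1;python3 -m handwheel '[{"gripper":0,"linear":[-5,35,14],"turn":0.3}]'>/dev/null; sh r.sh 3 .533 .0902 .12 13;
python3 - <<'E'
from h import *
for c,a in(("top",(slice(220,360),slice(120,280))),("side",(slice(280,440),slice(320,480)))):
    im=bot.capture(c); cv2.imwrite(f"pics/{c}_h.png",im[:,:,::-1]);cv2.imwrite(f"pics/{c}_hz.png",cv2.resize(im[a[0],a[1],::-1],None,fx=4,fy=4,interpolation=cv2.INTER_CUBIC))
    r=bot.tip_of("pot_rim",c); print(c,[(d["p"],d["uv"]) for d in r][:2])
E
```

```text
t 16.57 pos [512.1 -42.4 111.9] jaw 13.19 open 54.1 F [-0.2 -0.4 -3.4] j6 -23.2
t 16.75 pos [517.9  -1.9 114.9] jaw 13.4 open 54.2 F [-0.5 -0.  -3.2] j6 -18.9
t 16.93 pos [524.   38.5 118.4] jaw 13.6 open 53.9 F [ 0.  -0.  -3.5] j6 -14.7
t 17.17 pos [529.7  76.8 121.8] jaw 13.5 open 54.5 F [-0.3 -1.1 -3.7] j6 -10.4
tool axes x [ 0.016 -0.036 -0.999] y [-0.233  0.972 -0.038] z [0.972 0.233 0.008]
world d [ 3.3 13.4 -1.8] tool-d now [ 1.4 12.3  6.3] turn 0.5
tool-d after full turn [ 1.4 12.3  6.2]
top [(0.92, [171.9, 284.2])]
side [(0.82, [394.8, 304.8]), (0.65, [358.1, 269.1])]
```

View pics/side_hz.png

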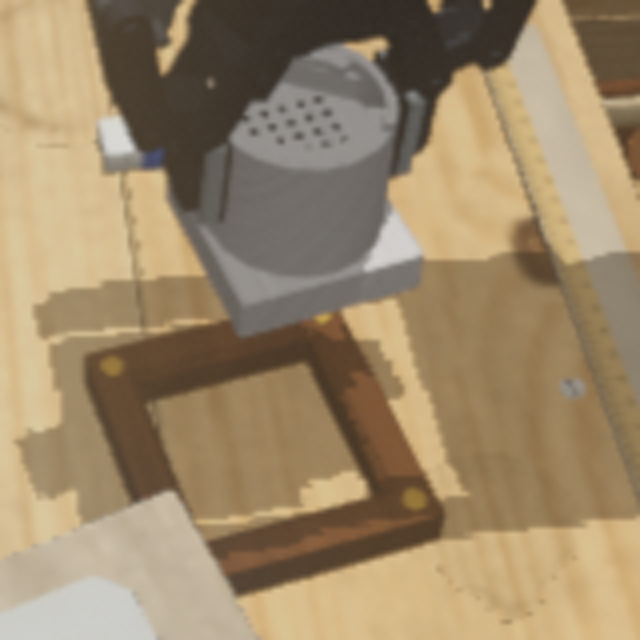

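View pics/top_hz.png

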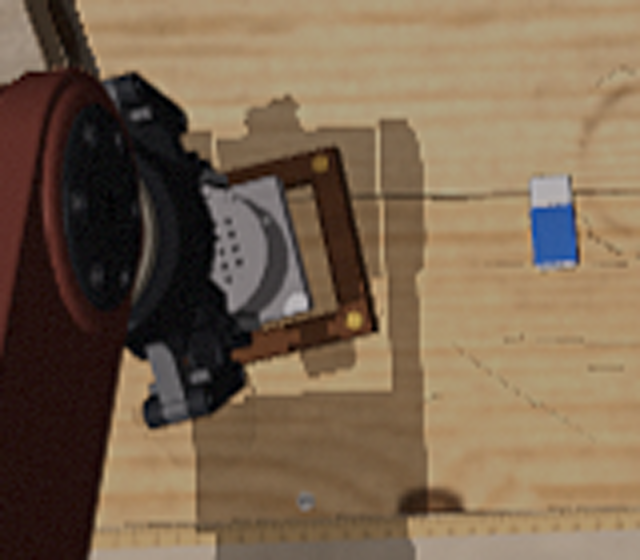

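```bash
cat > p6.py <<'E'
from h import *
from scipy.optimize import least_squares
obs=[("side",(240/4+320,308/4+280),(.03,.03,.016)),("side",(422/4+320,238/4+280),(-.03,.03,.016)),("side",(169/4+320,190/4+280),(.03,-.03,.016)),
("side",(245/4+320,335/4+280),(.03,.03,0)),("side",(421/4+320,262/4+280),(-.03,.03,0)),
("top",(275/4+120,178/4+220),(.03,-.03,.016)),("top",(312/4+120,304/4+220),(-.03,-.03,.016))]
def res(q,zfree=True):
    r=R.from_euler("ZXY",[q[5],q[3],q[4]]); o=[]
    for c,uv,P in obs:
        o+=list((proj(c,r.apply(P)+q[:3])[0]+.0-np.array(uv)))
    o+=list((np.array(q[3:5])-0)/.05); o+=[(q[2]-.0986)/.003]
    return o
s=least_squares(res,[.53,.077,.0986,0,0,np.radians(13.5)],x_scale=[.01,.01,.01,.05,.05,.05])
print(s.x[:3].round(4),np.degrees(s.x[3:]).round(2)); print(np.round(s.fun,1))
E
python3 p6.py
```

```text
[0.5261 0.0793 0.097 ] [ 8.05  6.63 15.74]
[ 0.4 -0.5  0.5 -1.1 -2.  -2.7  0.5  2.   1.4  2.3  0.7 -1.2  0.1 -0.2
  2.8  2.3 -0.5]
```

```bash
cat >> p6.py <<'E'
def r2(q): return np.array(res([q[0],q[1],.0986,np.radians(2.4),0,q[2]]))[:14]
def rs(q,c): return np.concatenate([r2(q)[2*i:2*i+2] for i,o in enumerate(obs) if o[0]==c])
for f,n in((r2,"both"),(lambda q:rs(q,"side"),"side"),(lambda q:rs(q,"top"),"top")):
    s=least_squares(f,[.53,.077,.23],x_scale=[.01,.01,.05]); print(n,s.x[:2].round(4),np.degrees(s.x[2]).round(2),np.round(s.fun,1))
E
python3 p6.py
```

```text
[0.5261 0.0793 0.097 ] [ 8.05  6.63 15.74]
[ 0.4 -0.5  0.5 -1.1 -2.  -2.7  0.5  2.   1.4  2.3  0.7 -1.2  0.1 -0.2
  2.8  2.3 -0.5]
both [0.528  0.0785] 19.04 [ 2.6 -1.   1.3  0.5 -2.6 -6.   0.7  1.1  0.2  3.3 -1.5 -2.3  0.3 -1.2]
side [0.5293 0.079 ] 21.12 [ 2.8 -0.2  0.5 -0.1 -4.  -4.8  0.9  1.8 -0.5  2.7]
top [0.5261 0.0779] 16.81 [-0.3 -0.8  0.2  0.8]
```

```bash
sed -i 's/("side",(169[^)]*),(.03,-.03,.016)),//; s/\[:14\]/[:12]/' p6.py; python3 p6.py; python3 js.py
```

```text
[0.5268 0.0752 0.0994] [-1.45  5.05 16.52]
[ 0.8 -0.8  0.8 -0.4 -0.4  0.1  0.3  1.5  0.6 -1.7  0.2 -0.3 -0.5  1.8
  0.3]
both [0.528 0.077] 17.77 [ 1.6 -2.3  0.8  0.  -0.3 -0.2 -0.2  2.9 -0.1 -2.1  0.9 -0.7]
side [0.5298 0.0773] 20.34 [ 1.7 -1.5 -0.3 -0.9 -0.2  0.6 -1.3  2. ]
top [0.5261 0.0779] 16.81 [-0.3 -0.8  0.2  0.8]
17.37 q [  1.72   8.2  110.11  -2.42  60.93 -10.36] qd [-0.2 -0.2  0.   0.3 -0.1  0.4] p [528.8  74.7 121.5] x [ 0.0147 -0.0364 -0.9992] jaw 13.25
```

```bash
python3 go.py .5345 .0875 .05 11; python3 -m handwheel '[{"gripper":0,"linear":[34,12,8],"turn":2}]'>/dev/null; sh r.sh 2 .5345 .0875 .05 11;
```

```text
t 17.37 pos [528.8  74.7 121.5] jaw 13.25 open 54.3 F [ 0.2 -1.2 -3.5] j6 -10.4
tool axes x [ 0.015 -0.036 -0.999] y [-0.229  0.973 -0.039] z [0.973 0.229 0.006]
world d [  5.7  12.8 -71.5] tool-d now [71.  13.9  8. ] turn 2.25
tool-d after full turn [71.  14.2  7.5]
t 17.55 pos [530.5  86.3  82. ] jaw 11.17 open 54.3 F [-1.8 -0.3 -5.1] j6 -6.9
tool axes x [ 0.005 -0.036 -0.999] y [-0.194  0.98  -0.037] z [ 0.981  0.194 -0.002]
world d [  4.    1.2 -32. ] tool-d now [32.   1.6  4.3] turn 0.17
tool-d after full turn [32.   1.6  4.3]
```

```bash
python3 -m handwheel '[{"gripper":0,"linear":[28,2,5],"turn":0}]'>/dev/null; sh r.sh 2 .5345 .0875 .05 11;
python3 - <<'E'
from h import *
for c,a in(("top",(slice(240,330),slice(140,240))),("side",(slice(300,430),slice(330,440)))):
    im=bot.capture(c); cv2.imwrite(f"pics/{c}_iz.png",cv2.resize(im[a[0],a[1],::-1],None,fx=4.5,fy=4.5,interpolation=cv2.INTER_CUBIC))
E
```

```text
t 17.73 pos [530.9  86.9  49.6] jaw 11.14 open 54.3 F [-1.7 -0.6 -5. ] j6 -6.6
tool axes x [-0.006 -0.037 -0.999] y [-0.194  0.98  -0.036] z [ 0.981  0.193 -0.013]
world d [3.6 0.6 0.4] tool-d now [-0.4 -0.1  3.6] turn 0.14
tool-d after full turn [-0.4 -0.1  3.6]
```

View pics/side_iz.png

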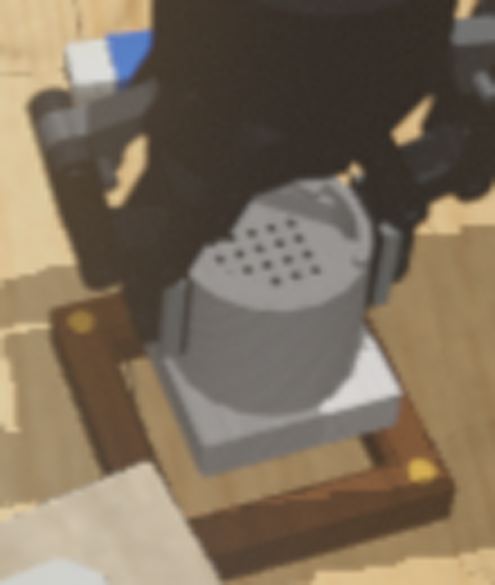

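View pics/top_iz.png

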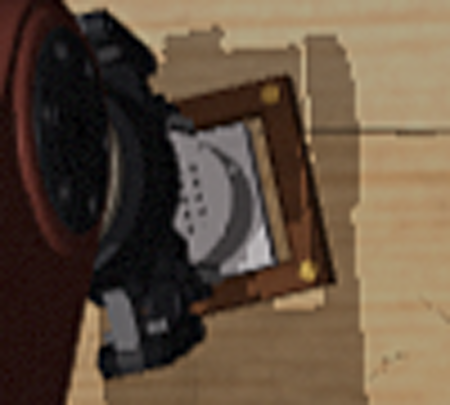

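```bash
cat > p7.py <<'E'
from h import *
from scipy.optimize import least_squares
S=lambda u,v:(u/4.5+330-.4,v/4.5+300-.4)
T=lambda u,v:(u/4.5+140-.4,v/4.5+240-.4)
obs=[("side",S(203,445),(.03,.03,.016)),("side",S(398,397),(-.03,.03,.016)),("side",S(207,475),(.03,.03,0)),("side",S(398,425),(-.03,.03,0)),
("top",T(245,123),(.03,-.03,.016)),("top",T(275,265),(-.03,-.03,.016))]
def res(q,cs):
    r=R.from_euler("ZXY",[q[2],np.radians(2.5),np.radians(0)]); o=[]
    for c,uv,P in obs:
        if c in cs: o+=list(proj(c,r.apply(P)+[q[0],q[1],.0262])[0]-np.array(uv))
    return o
for cs in(("top","side"),("top",),("side",)):
    s=least_squares(res,[.53,.08,.23],x_scale=[.01,.01,.05],args=(cs,)); print(cs,s.x[:2].round(4),np.degrees(s.x[2]).round(2),np.round(s.fun,1))
E
python3 p7.py
```

```text
('top', 'side') [0.5293 0.0894] 11.36 [ 0.1 -0.7  1.5 -1.1 -1.4  0.4  0.3  0.4 -0.2 -0.3 -0.8 -0.4]
('top',) [0.5281 0.0884] 12.29 [ 0.   0.1 -0.  -0.1]
('side',) [0.5298 0.0897] 11.97 [ 0.  -0.2  1.3 -1.1 -1.4  0.8  0.1  0.4]
```

```bash
python3 -m handwheel '[{"gripper":0,"linear":[8,0.5,5.5],"turn":-0.9}]'>/dev/null; sh r.sh 2 .5347 .0879 .0232 12;
python3 - <<'E'
from h import *
for c,a in(("top",(slice(240,330),slice(140,240))),("side",(slice(300,430),slice(330,440)))):
    im=bot.capture(c); cv2.imwrite(f"pics/{c}_jz.png",cv2.resize(im[a[0],a[1],::-1],None,fx=4.5,fy=4.5,interpolation=cv2.INTER_CUBIC))
E
```

```text
t 18.02 pos [540.9  88.2  46.5] jaw 12.05 open 54.2 F [-0.6  0.6 -2.1] j6 -7.4
tool axes x [ 0.005 -0.037 -0.999] y [-0.209  0.977 -0.037] z [ 0.978  0.209 -0.003]
world d [ -6.2  -0.3 -23.3] tool-d now [23.3  1.9 -6.1] turn 0.05
tool-d after full turn [23.3  1.9 -6.1]
```

View pics/side_jz.png

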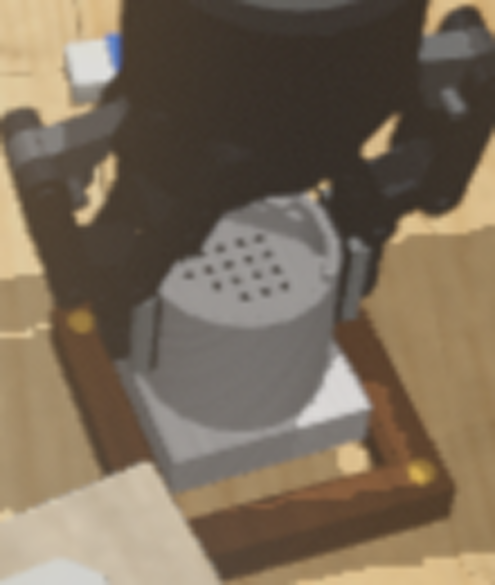

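View pics/top_jz.png

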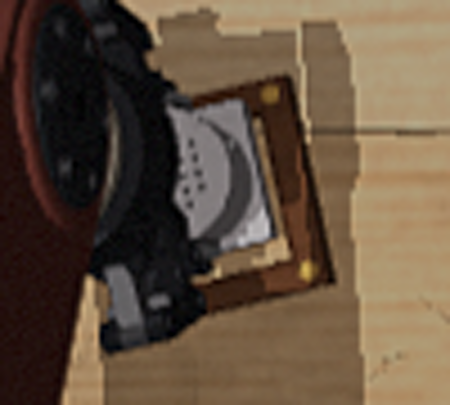

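```bash
python3 -m handwheel '[{"gripper":0,"linear":[8,1,-4],"turn":0}]'>/dev/null; sh r.sh 3 .5347 .0879 .0232 12
```

```text
t 18.35 pos [538.   88.2  39.9] jaw 12.07 open 54.0 F [ 0.8  0.1 -0.1] j6 -7.3
tool axes x [ 0.008 -0.037 -0.999] y [-0.209  0.977 -0.038] z [0.978 0.209 0.   ]
world d [ -3.3  -0.3 -16.7] tool-d now [16.7  1.1 -3.3] turn 0.07
tool-d after full turn [16.7  1.1 -3.3]
```

```bash
python3 -m handwheel '[{"gripper":0,"linear":[0,1,-4],"turn":0}]'>/dev/null; sh r.sh 3 .5347 .0879 .0232 12;python3 - <<'E'
from h import *
for c,a in(("top",(slice(240,330),slice(140,240))),("side",(slice(300,430),slice(330,440)))):
    im=bot.capture(c); cv2.imwrite(f"pics/{c}_kz.png",cv2.resize(im[a[0],a[1],::-1],None,fx=4.5,fy=4.5,interpolation=cv2.INTER_CUBIC))
E
```

```text
t 18.58 pos [532.7  88.4  39.4] jaw 12.08 open 53.7 F [ 0.5 -0.7 -3.5] j6 -7.2
tool axes x [ 0.006 -0.037 -0.999] y [-0.209  0.977 -0.038] z [ 0.978  0.209 -0.002]
world d [  2.   -0.5 -16.2] tool-d now [16.2 -0.3  1.9] turn 0.08
tool-d after full turn [16.2 -0.3  1.9]
```

View pics/side_kz.png

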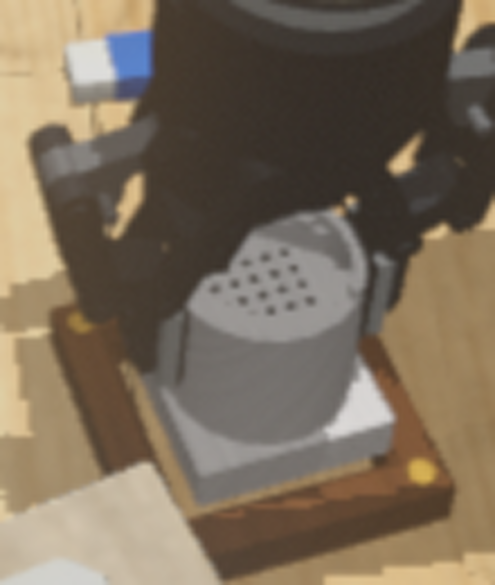

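View pics/top_kz.png

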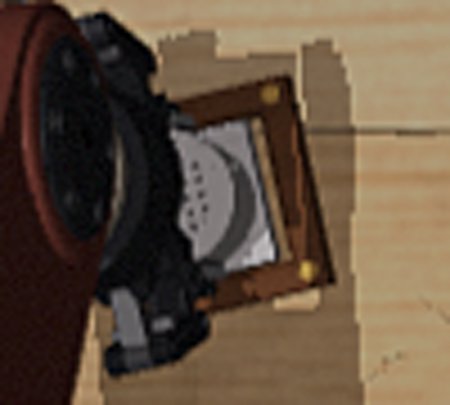

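```bash
sed -e 's/^("top",T(245.*/("top",T(243,120),(.03,-.03,.016)),("top",T(277,262),(-.03,-.03,.016))]/' -e 's/S(203,445)/S(196,473)/;s/S(398,397)/S(392,418)/;s/S(207,475)/S(200,506)/;s/S(398,425)/S(392,446)/;s/.0262/.0160/' p7.py > p8.py; python3 p8.py
```

```text
('top', 'side') [0.5311 0.0911] 12.76 [ 0.7 -0.6  1.1 -0.5 -0.7 -0.4 -0.1  0.9  0.2 -0.4 -0.6 -1. ]
('top',) [0.5292 0.0906] 13.79 [ 0.1  0.4 -0.1 -0.3]
('side',) [0.532  0.0914] 13.91 [ 0.6 -0.1  0.6 -0.7 -0.8  0.2 -0.5  0.6]
```

```bash
python3 -m handwheel '[{"gripper":0,"linear":[7,-1.3,2.6],"turn":0.3}]'>/dev/null; sh r.sh 3 .5351 .0876 .0232 12; python3 -m handwheel '[{"gripper":0,"linear":[7,0,0],"turn":0}]'>/dev/null; sh r.sh 3 .5351 .0876 .0232 12
```

```text
t 18.92 pos [534.4  87.2  30.9] jaw 11.75 open 54.1 F [ 0.3 -0.8 -3.6] j6 -7.0
tool axes x [ 0.003 -0.037 -0.999] y [-0.204  0.978 -0.037] z [ 0.979  0.204 -0.005]
world d [ 0.7  0.4 -7.7] tool-d now [7.7 0.5 0.8] turn -0.25
tool-d after full turn [7.7 0.5 0.8]
t 19.15 pos [535.7  87.   24.3] jaw 11.77 open 54.0 F [ 1.6 -0.3 -2.5] j6 -7.0
tool axes x [ 0.005 -0.037 -0.999] y [-0.204  0.978 -0.038] z [ 0.979  0.204 -0.002]
world d [-0.6  0.6 -1.1] tool-d now [ 1.   0.7 -0.5] turn -0.23
tool-d after full turn [ 1.   0.7 -0.5]
```

Entered freely (no jam force). Press down a little more, then open.

```bash
python3 -m handwheel '[{"gripper":0,"linear":[4,0,0],"turn":0}]'>/dev/null; sh r.sh 3 .5351 .0876 .0232 12; python3 -m handwheel '[{"gripper":100,"linear":[0,0,0],"turn":0}]'>/dev/null; sh r.sh 6 .5351 .0876 .0232 12;python3 - <<'E'
from h import *
for c,a in(("top",(slice(240,330),slice(140,240))),("side",(slice(300,430),slice(330,440)))):
    im=bot.capture(c); cv2.imwrite(f"pics/{c}_lz.png",cv2.resize(im[a[0],a[1],::-1],None,fx=4.5,fy=4.5,interpolation=cv2.INTER_CUBIC))
E
```

```text
t 19.38 pos [535.6  88.1  23.1] jaw 11.71 open 54.4 F [-9.   4.1 18.3] j6 -7.0
tool axes x [ 0.003 -0.036 -0.999] y [-0.203  0.979 -0.036] z [ 0.979  0.203 -0.005]
world d [-0.5 -0.5  0.1] tool-d now [-0.1 -0.4 -0.6] turn -0.29
tool-d after full turn [-0.1 -0.4 -0.6]
t 19.77 pos [535.4  87.9  22.7] jaw 11.71 open 85.2 F [ 0.8  0.2 -0.3] j6 -7.0
tool axes x [ 0.002 -0.036 -0.999] y [-0.203  0.979 -0.036] z [ 0.979  0.203 -0.005]
world d [-0.3 -0.3  0.5] tool-d now [-0.5 -0.2 -0.3] turn -0.29
tool-d after full turn [-0.5 -0.2 -0.3]
```

View pics/side_lz.png

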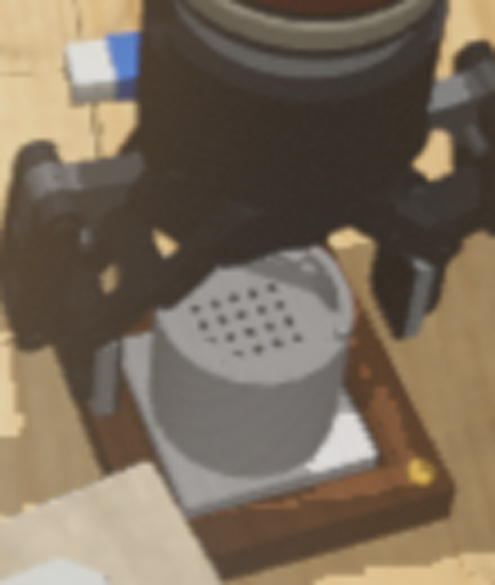

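```bash
python3 -m handwheel '[{"gripper":100,"linear":[-35,0,0],"turn":0}]'>/dev/null; sh r.sh 1 .5415 -.153 .12 -60 | head -1; python3 -m handwheel '[{"gripper":100,"linear":[-35,0,0],"turn":0}]'>/dev/null; sh r.sh 1 .5415 -.153 .12 -60 | head -1; python3 -m handwheel '[{"gripper":100,"linear":[-30,0,0],"turn":0}]'>/dev/null; sh r.sh 1 .5415 -.153 .12 -60 | head -2;python3 -m handwheel '[{"gripper":100,"linear":[-1.5,-34.3,-7.1],"turn":7}]'>/dev/null; sh r.sh 1 .5415 -.153 .12 -60 | head -1;python3 -m handwheel '[{"gripper":100,"linear":[-1.5,-34.9,-2.9],"turn":7}]'>/dev/null; sh r.sh 1 .5415 -.153 .12 -60 | head -1;python3 -m handwheel '[{"gripper":100,"linear":[-1.5,-35,1.4],"turn":7}]'>/dev/null; sh r.sh 2 .5415 -.153 .12 -60
```

```text
t 20.0 pos [536.   89.3  60.8] jaw 11.7 open 85.5 F [3.3 0.  4.4] j6 -7.1
t 20.13 pos [538.9  90.9 101.8] jaw 11.71 open 85.0 F [2.7 1.  3.7] j6 -7.1
t 20.27 pos [542.5  92.4 138.8] jaw 11.72 open 85.9 F [3.  1.8 4.3] j6 -7.2
tool axes x [ 0.018 -0.035 -0.999] y [-0.203  0.979 -0.038] z [0.979 0.203 0.01 ]
t 20.4 pos [546.   53.  145.8] jaw 4.29 open 85.2 F [ 1.5 -3.   0.8] j6 -3.7
t 20.53 pos [547.5  11.7 150.9] jaw -2.94 open 85.4 F [ 1.3 -3.5  0.8] j6 -0.5
t 20.72 pos [548.2 -27.8 155.2] jaw -9.85 open 85.4 F [0.2 0.1 0.5] j6 2.3
tool axes x [ 0.033 -0.049 -0.998] y [ 0.173  0.984 -0.043] z [ 0.984 -0.171  0.041]
world d [  -6.7 -125.2  -35.2] tool-d now [  41.1 -122.9   13.3] turn 50.15
tool-d after full turn [ 41.1 -68.5 102.9]
```

```bash
python3 -m handwheel '[{"gripper":100,"linear":[8,-33,4],"turn":7}]'>/dev/null; sh r.sh 1 .5415 -.153 .12 -60 | head -1;python3 -m handwheel '[{"gripper":100,"linear":[8,-32,8],"turn":7}]'>/dev/null; sh r.sh 1 .5415 -.153 .12 -60 | head -1;python3 -m handwheel '[{"gripper":100,"linear":[8,-31,12],"turn":7}]'>/dev/null; sh r.sh 2 .5415 -.153 .12 -60 | head -1; python3 -m handwheel '[{"gripper":100,"linear":[0,0,0],"turn":7},{"gripper":100,"linear":[0,0,0],"turn":7},{"gripper":100,"linear":[0,0,0],"turn":7},{"gripper":100,"linear":[0,0,0],"turn":7}]'>/dev/null; sh r.sh 2 .5415 -.153 .12 -60; python3 - <<'E'
from h import *
for c in("top","side"):
    im=bot.capture(c); cv2.imwrite(f"pics/{c}_m.png",im[:,:,::-1])
im=cv2.imread("pics/side_m.png"); cv2.imwrite("pics/side_mz.png",cv2.resize(im[200:440,290:450],None,fx=2.5,fy=2.5,interpolation=cv2.INTER_CUBIC))
im=cv2.imread("pics/top_m.png"); cv2.imwrite("pics/top_mz.png",cv2.resize(im[230:330,150:350],None,fx=4,fy=4,interpolation=cv2.INTER_CUBIC))
E
```

```text
t 20.85 pos [547.  -67.2 148.5] jaw -17.19 open 85.3 F [-0.7 -4.5 -0.3] j6 5.7
t 20.98 pos [ 544.9 -106.8  141.3] jaw -24.35 open 85.5 F [ 0.6 -4.7 -0.4] j6 9.0
t 21.17 pos [ 542.5 -144.2  134.2] jaw -31.23 open 85.6 F [ 0.2  0.6 -0.2] j6 12.2
t 21.6 pos [ 541.6 -144.4  132.1] jaw -59.54 open 85.4 F [-0.  -0.9  0.7] j6 40.4
tool axes x [ 0.028 -0.061 -0.998] y [ 0.862  0.507 -0.007] z [ 0.506 -0.86   0.067]
world d [ -0.1  -8.6 -12.1] tool-d now [12.6 -4.3  6.5] turn 0.46
tool-d after full turn [12.6 -4.3  6.6]
```

View pics/side_mz.png

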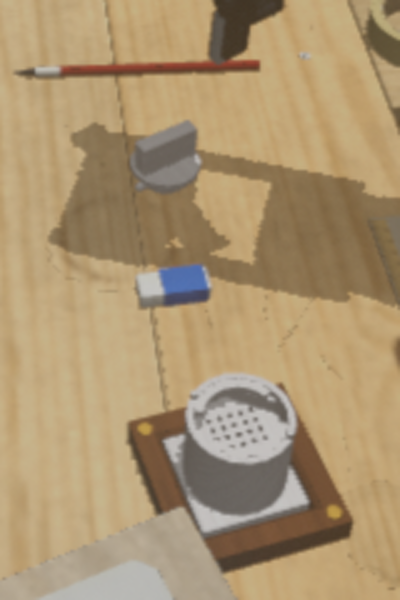

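View pics/top_mz.png

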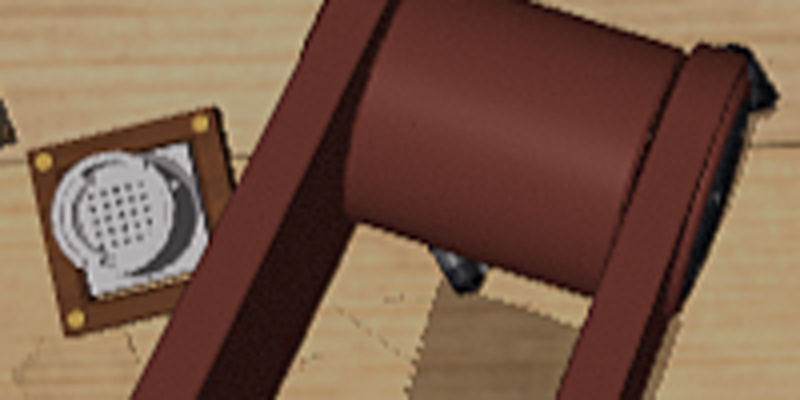

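```bash
python3 - <<'E'
from fit import *
def z(u,v): return (290+u/2.5-.3,200+v/2.5-.3)
for a,b in(((138,152),(190,122)),((150,162),(197,132))):
    A=at("side",z(*a),.041);B=at("side",z(*b),.041); d=A-B; print(A.round(4),B.round(4),np.degrees(np.arctan2(d[1],d[0])),np.linalg.norm(d))
s=cv2.imread("pics/side_a.png")
cv2.imwrite("pics/lid_s.png",cv2.resize(s[245:282,338:378],None,fx=14,fy=14,interpolation=cv2.INTER_CUBIC))
t=cv2.imread("pics/top_a.png"); cv2.imwrite("pics/lid_t.png",cv2.resize(t[260:298,292:332],None,fx=14,fy=14,interpolation=cv2.INTER_CUBIC))
E
```

```text
[ 0.563  -0.1345  0.041 ] [ 0.5252 -0.1614  0.041 ] 35.50330356554956 0.04634244422808067
[ 0.5563 -0.1243  0.041 ] [ 0.522 -0.151  0.041] 37.89132196741086 0.043418695747794646
```

View pics/lid_s.png

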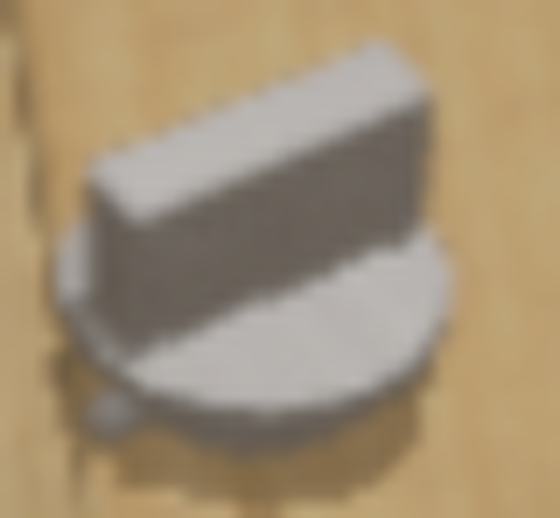

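View pics/lid_t.png

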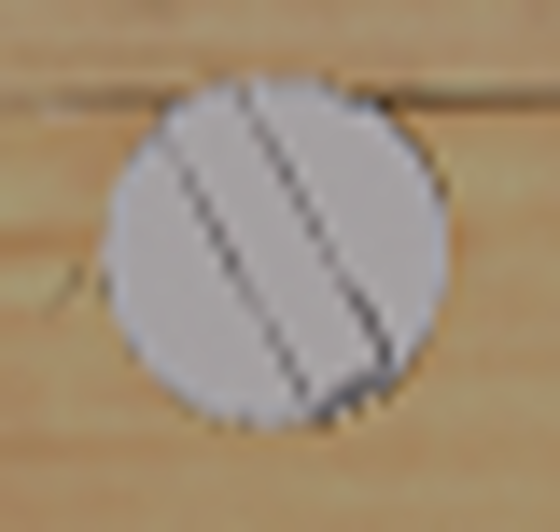

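```bash
python3 - <<'E'
from h import *
from scipy.optimize import least_squares
z=lambda u,v,o:(o[0]+u/14-.46,o[1]+v/14-.46)
S=[z(*p,(338,245)) for p in((90,170),(378,42),(430,95),(138,218))]
P=np.array([[.022,-.006,.041],[-.022,-.006,.041],[-.022,.006,.041],[.022,.006,.041]])
def f(q):
    r=R.from_euler("z",q[2]); return (proj("side",r.apply(P)+[q[0],q[1],0])-S).ravel()
s=least_squares(f,[.54,-.15,.5],x_scale=[.01,.01,.1]); print("side",s.x[:2].round(4),np.degrees(s.x[2]).round(1),s.fun.round(1))
for a,b in(((165,135),(305,390)),((240,90),(388,355))):
    A=at("top",z(*a,(292,260)),.041);B=at("top",z(*b,(292,260)),.041); d=A-B; print("top",((A+B)/2).round(4),np.degrees(np.arctan2(d[1],d[0])).round(1))
E
python3 - <<'E'
import sys; sys.argv=["x","n"]
sys.path.insert(0,".")
from fit import *
for c in("top","side"):
    m=None
    bot.capture(c); m=getmask("pot",c)
    if m is not None:
        r=fit("pot",[(c,m,roi_of(m))],(.533,.09,.23)); print(c,r.x[:2].round(4),np.degrees(r.x[2]).round(1),r.fun)
E
```

```text
side [ 0.5428 -0.1493] 28.9 [-0.9  0.   0.2 -0.5  0.8 -0.3 -0.1  0.7]
top [ 0.5383 -0.1483  0.041 ] 27.7
top [ 0.5434 -0.1589  0.041 ] 28.0
top [0.5328 0.089 ] 12.5 0.061128138339381966
side [0.5342 0.0859] 12.3 0.09551357072593825
```

```bash
python3 -m handwheel '[{"gripper":100,"linear":[30,-2,5],"turn":2.2}]'>/dev/null; sh r.sh 2 .543 -.152 .024 -61.8;python3 -m handwheel '[{"gripper":100,"linear":[25,2,3],"turn":0}]'>/dev/null; sh r.sh 2 .543 -.152 .024 -61.8
```

```text
t 22.08 pos [ 540.6 -151.3   99.4] jaw -61.72 open 85.6 F [-0.7  0.3 -0.9] j6 42.1
tool axes x [ 0.022 -0.059 -0.998] y [ 0.881  0.473 -0.008] z [ 0.473 -0.879  0.062]
world d [  2.4  -0.7 -75.4] tool-d now [75.4  2.4 -2.9] turn 0.08
tool-d after full turn [75.4  2.4 -3. ]
t 22.27 pos [ 541.1 -153.3   71.3] jaw -61.66 open 85.7 F [-1.   0.1 -0.5] j6 42.0
tool axes x [ 0.014 -0.056 -0.998] y [ 0.88   0.474 -0.014] z [ 0.474 -0.879  0.056]
world d [  1.9   1.3 -47.3] tool-d now [47.1  2.9 -2.9] turn 0.14
tool-d after full turn [47.1  2.9 -2.9]
```

```bash
python3 -m handwheel '[{"gripper":100,"linear":[23,3,-1],"turn":0}]'>/dev/null; sh r.sh 2 .543 -.152 .024 -61.8;python3 -m handwheel '[{"gripper":100,"linear":[18,3,-1],"turn":0}]'>/dev/null; sh r.sh 2 .543 -.152 .024 -61.8;  python3 - <<'E'
from h import *
im=bot.capture("side"); cv2.imwrite("pics/side_nz.png",cv2.resize(im[200:300,310:420,::-1],None,fx=5,fy=5,interpolation=cv2.INTER_CUBIC))
E
```

```text
t 22.45 pos [ 540.8 -150.9   45.9] jaw -61.6 open 85.2 F [-0.7  0.1 -0.1] j6 42.3
tool axes x [ 0.008 -0.053 -0.999] y [ 0.88   0.475 -0.018] z [ 0.475 -0.879  0.05 ]
world d [  2.2  -1.1 -21.9] tool-d now [21.9  1.8  0.9] turn 0.2
tool-d after full turn [21.9  1.8  0.9]
t 22.63 pos [ 541.2 -148.6   26.8] jaw -61.55 open 85.6 F [-0.4 -0.7 -0.5] j6 42.7
tool axes x [ 0.003 -0.051 -0.999] y [ 0.88   0.475 -0.022] z [ 0.476 -0.878  0.046]
world d [ 1.8 -3.4 -2.8] tool-d now [3.  0.  3.7] turn 0.25
tool-d after full turn [3.  0.1 3.7]
```

View pics/side_nz.png

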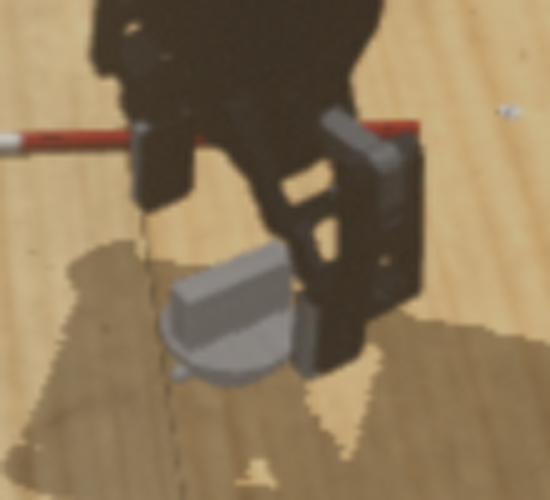

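```bash
python3 -m handwheel '[{"gripper":0,"linear":[2,1,4],"turn":0.2}]'>/dev/null; sh r.sh 7 .543 -.152 .024 -61.8; sh r.sh 3 .543 -.152 .024 -61.8|head -1;  python3 - <<'E'
from h import *
im=bot.capture("side"); cv2.imwrite("pics/side_oz.png",cv2.resize(im[200:300,310:420,::-1],None,fx=5,fy=5,interpolation=cv2.INTER_CUBIC))
E
```

```text
t 23.12 pos [ 545.1 -152.3   26.6] jaw -61.76 open 22.9 F [-0.6 -0.5  0.1] j6 42.7
tool axes x [ 0.006 -0.052 -0.999] y [ 0.881  0.472 -0.02 ] z [ 0.473 -0.88   0.049]
world d [-2.1  0.3 -2.6] tool-d now [ 2.6 -1.7 -1.4] turn 0.04
tool-d after full turn [ 2.6 -1.7 -1.4]
t 23.27 pos [ 545.  -152.    26.8] jaw -61.77 open 10.5 F [-1.9  1.2  4.7] j6 42.7
```

View pics/side_oz.png

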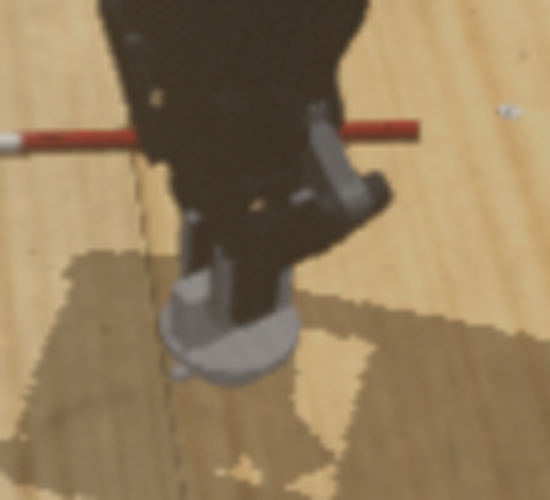

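```bash
python3 -m handwheel '[{"gripper":0,"linear":[-30,0,0],"turn":0}]'>/dev/null; sh r.sh 2 .5345 .09 .13 -77|head -1;python3 -m handwheel '[{"gripper":0,"linear":[-33,0,0],"turn":0}]'>/dev/null; sh r.sh 2 .5345 .09 .13 -77|head -1;python3 -m handwheel '[{"gripper":0,"linear":[-25,0,0],"turn":0}]'>/dev/null; sh r.sh 2 .5345 .09 .13 -77;  python3 - <<'E'
from h import *
im=bot.capture("side"); cv2.imwrite("pics/side_pz.png",cv2.resize(im[160:260,300:420,::-1],None,fx=6,fy=6,interpolation=cv2.INTER_CUBIC))
E
```

```text
t 23.5 pos [ 547.7 -151.4   60. ] jaw -61.75 open 10.3 F [ 0.9 -1.  -0. ] j6 42.6
t 23.68 pos [ 551.  -150.9   97.1] jaw -61.75 open 10.3 F [ 1.8 -0.4 -0.5] j6 42.5
t 23.87 pos [ 553.4 -150.5  125.1] jaw -61.75 open 10.5 F [ 0.4 -0.6 -0.5] j6 42.4
tool axes x [ 0.027 -0.06  -0.998] y [ 0.881  0.473 -0.004] z [ 0.472 -0.879  0.066]
world d [-18.9 240.5   4.9] tool-d now [ -19.9   97.1 -220. ] turn 15.25
tool-d after full turn [ -19.9   35.8 -237.8]
```

View pics/side_pz.png

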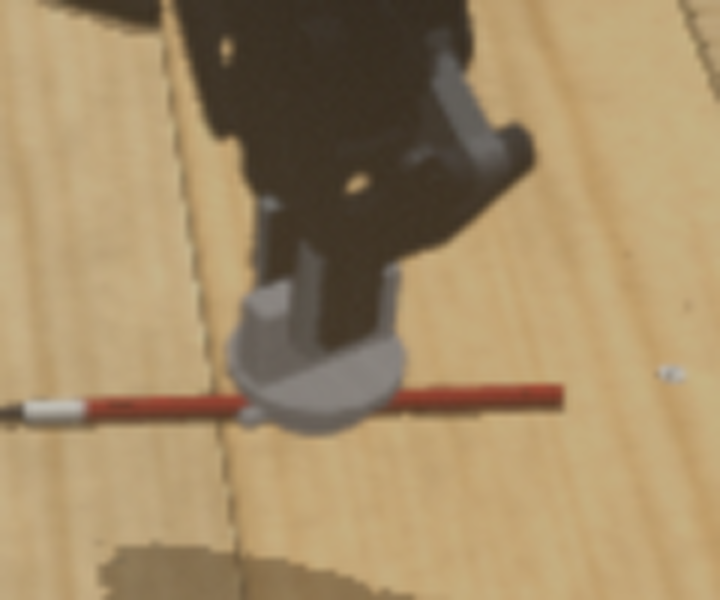

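```bash
cat > lidfit.py <<'E'
from h import *
from scipy.optimize import least_squares
def fl(c,cx,cy,zb):
    t=np.linspace(0,2*np.pi,180); P=np.concatenate([np.c_[.0238*np.cos(t)+cx,.0238*np.sin(t)+cy,0*t+zb+h] for h in(.012,.017)])
    u=proj(c,P); return np.array([u[:,0].min(),u[:,0].max(),u[:,1].max()])
def solve(obs,zb,x0,c="side"):
    s=least_squares(lambda q:fl(c,q[0],q[1],zb)-obs,x0,x_scale=.01); return s.x,s.fun
if __name__=="__main__":
    p=np.array([.5534,-.1505])
    o=np.array([300+230/6-.4,300+407/6-.4,160+434/6-.4])
    q,f=solve(o,.1251-.0268,p); print(q,f,"lid-TCP mm",(q-p)*1000)
E
python3 lidfit.py
```

```text
[ 0.55119861 -0.14585704] [-0.61624971  0.61152888 -0.04312265] lid-TCP mm [-2.20138776  4.6429631 ]
```

```bash
python3 -m handwheel '[{"gripper":0,"linear":[-3,14,-33],"turn":3}]'>/dev/null; sh r.sh 2 .5345 .09 .13 -77|head -1;python3 -m handwheel '[{"gripper":0,"linear":[-3,12,-34],"turn":3}]'>/dev/null; sh r.sh 2 .5345 .09 .13 -77|head -1;python3 -m handwheel '[{"gripper":0,"linear":[-3,10,-34],"turn":3}]'>/dev/null; sh r.sh 2 .5345 .09 .13 -77|head -1; python3 -m handwheel '[{"gripper":0,"linear":[-3,8,-35],"turn":3}]'>/dev/null; sh r.sh 2 .5345 .09 .13 -77
```

```text
t 24.1 pos [ 546.9 -111.   121.6] jaw -64.7 open 10.3 F [ 0.7  0.1 -1.7] j6 49.0
t 24.28 pos [540.6 -71.3 119.5] jaw -67.57 open 10.5 F [ 0.3 -0.3 -1. ] j6 55.7
t 24.47 pos [534.3 -32.5 117.9] jaw -70.4 open 10.5 F [-0.2 -0.8 -1.8] j6 62.5
t 24.65 pos [528.1   6.3 117. ] jaw -73.21 open 10.7 F [-0.2 -0.5 -1.9] j6 69.3
tool axes x [ 0.007 -0.047 -0.999] y [ 0.957  0.288 -0.007] z [ 0.288 -0.956  0.047]
world d [ 6.4 83.7 13. ] tool-d now [-16.9  30.2 -77.6] turn 3.79
tool-d after full turn [-16.9  25.  -79.4]
```

```bash
python3 -m handwheel '[{"gripper":0,"linear":[-6,14,-35],"turn":3}]'>/dev/null; sh r.sh 2 .536 .088 .12 -77|head -1;python3 -m handwheel '[{"gripper":0,"linear":[-4,13,-35],"turn":1}]'>/dev/null; sh r.sh 3 .536 .088 .12 -77; python3 - <<'E'
from h import *
for c,a in(("top",(slice(230,330),slice(130,240))),("side",(slice(260,430),slice(320,450)))):
    im=bot.capture(c); cv2.imwrite(f"pics/{c}_qz.png",cv2.resize(im[a[0],a[1],::-1],None,fx=4.5,fy=4.5,interpolation=cv2.INTER_CUBIC))
E
```

```text
t 24.83 pos [531.   46.9 120.2] jaw -76.02 open 10.8 F [ 0.6 -0.  -0.2] j6 76.4
t 25.07 pos [535.2  84.9 121.8] jaw -76.78 open 10.2 F [-0.6 -0.7 -1.2] j6 81.2
tool axes x [ 0.005 -0.045 -0.999] y [ 0.974  0.229 -0.005] z [ 0.229 -0.972  0.045]
world d [ 0.8  3.1 -1.8] tool-d now [ 1.7  1.5 -2.9] turn 0.22
tool-d after full turn [ 1.7  1.5 -2.9]
```

View pics/side_qz.png

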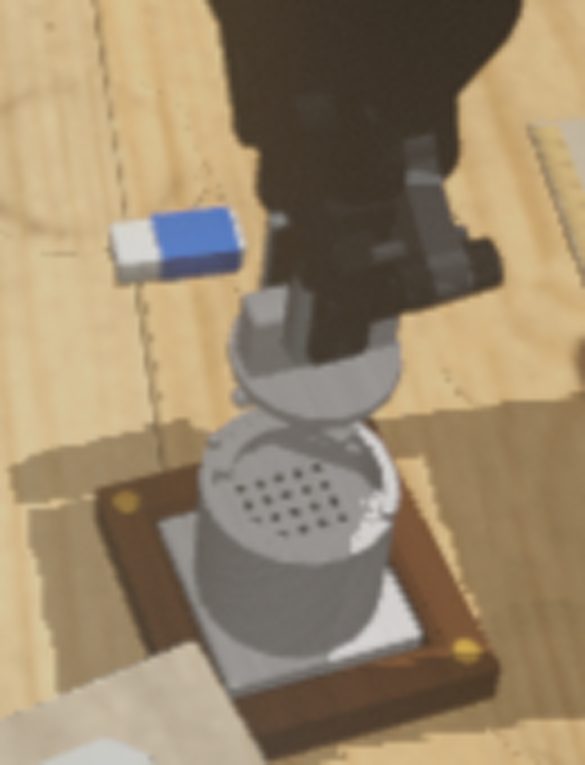

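View pics/top_qz.png

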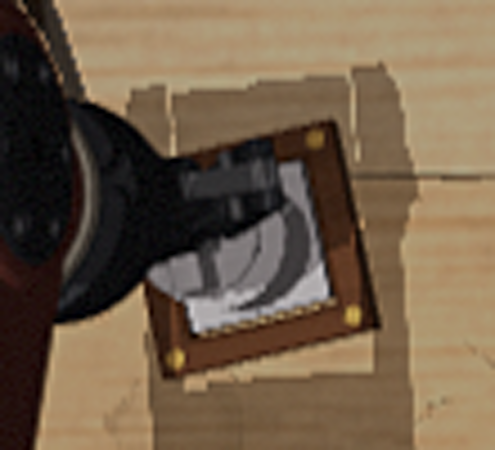

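```bash
cat > rel.py <<'E'
from h import *
from scipy.optimize import least_squares
def ext(c,cx,cy,r,zs,off=(0,0),up=(0,0,1)):
    t=np.linspace(0,2*np.pi,180); up=np.array(up); 
    P=np.concatenate([np.c_[r*np.cos(t)+cx,r*np.sin(t)+cy,z-(r*np.cos(t)*up[0]+r*np.sin(t)*up[1])/up[2]] for z in zs])
    u=proj(c,P); return np.array([u[:,0].min(),u[:,0].max(),u[:,1].max()])
def solve(c,obs,r,zs,up=(0,0,1)):
    s=least_squares(lambda q:ext(c,q[0],q[1],r,zs,up=up)-obs,[.535,.09],x_scale=.01); return s.x*1000,s.fun.round(1)
E
python3 - <<'E'
from rel import *
k=4.5;o=np.array([320,320,260]); px=lambda l,r,b:o+np.array([l,r,b])/k-.4
zb=.1218-.0268
pot=solve("side",px(200,400,562),.028,[.062]); print("pot",pot)
for up in((0,0,1),(-.005,.045,1)):
    lid=solve("side",px(230,401,425),.0238,[zb+.012,zb+.017],up); print("lid",lid, "lid-pot",lid[0]-pot[0])
E
```

```text
pot (array([534.40831575,  90.64083239]), array([ 0.1, -0.1,  0. ]))
lid (array([532.42748068,  83.44144528]), array([-0.7,  0.7, -0. ])) lid-pot [-1.98083506 -7.19938711]
lid (array([532.27797083,  82.63268691]), array([-0.7,  0.7, -0. ])) lid-pot [-2.13034492 -8.00814548]
```

```bash
python3 -m handwheel '[{"gripper":0,"linear":[20,5,-6.5],"turn":0}]'>/dev/null; sh r.sh 3 .5373 .0925 .098 -77; python3 - <<'E'
from h import *
for c,a in(("side",(slice(270,400),slice(350,430))),):
    im=bot.capture(c); cv2.imwrite(f"pics/{c}_rz.png",cv2.resize(im[a[0],a[1],::-1],None,fx=6,fy=6,interpolation=cv2.INTER_CUBIC)[:600*1])
    cv2.imwrite(f"pics/{c}_r.png",im[:,:,::-1])
E
```

```text
t 25.4 pos [536.4  88.5  99.4] jaw -76.96 open 10.4 F [-0.8  0.4 -1.7] j6 82.0
tool axes x [-0.001 -0.047 -0.999] y [ 0.974  0.225 -0.011] z [ 0.225 -0.973  0.045]
world d [ 0.9  4.  -1.4] tool-d now [ 1.2  1.8 -3.8] turn 0.04
tool-d after full turn [ 1.2  1.8 -3.8]
```

View pics/side_rz.png

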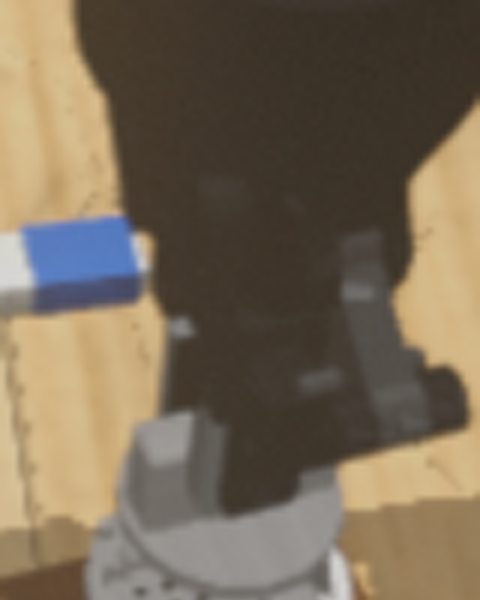

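```bash
python3 - <<'E'
import cv2
im=cv2.imread("pics/side_r.png"); cv2.imwrite("pics/side_rz2.png",cv2.resize(im[330:420,350:435],None,fx=6.5,fy=6.5,interpolation=cv2.INTER_CUBIC))
E
```

```text
(no output)
```

View pics/side_rz2.png

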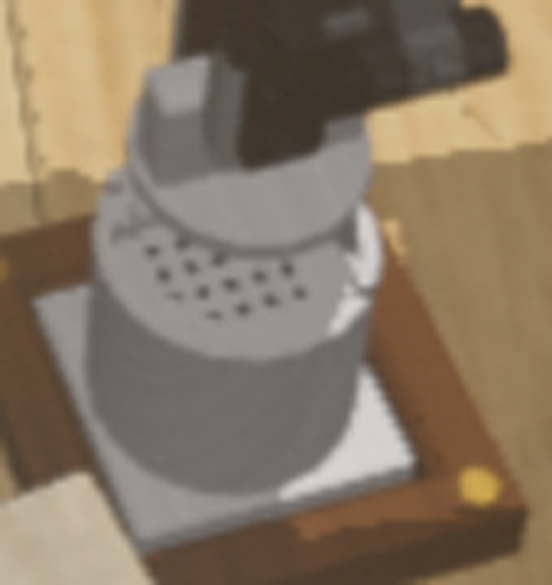

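```bash
python3 - <<'E'
from rel import *
k=6.5;o=np.array([350,350,330]); px=lambda l,r,b:o+np.array([l,r,b])/k-.4
zb=.0994-.0268
pot=solve("side",px(92,382,360),.028,[.062]); print("pot",pot)
for up in((0,0,1),(0,.047,1)):
    lid=solve("side",px(128,371,255),.0238,[zb+.012,zb+.017],up); print("lid",lid, "lid-pot",lid[0]-pot[0])
E
python3 js.py
```

```text
pot (array([534.78687305,  91.33528402]), array([ 0.1, -0.1,  0. ]))
lid (array([533.69413275,  88.1778968 ]), array([-0.7,  0.7, -0. ])) lid-pot [-1.09274029 -3.15738722]
lid (array([533.55008849,  87.37213563]), array([-0.7,  0.7, -0. ])) lid-pot [-1.23678456 -3.96314839]
25.45 q [  3.48  11.67 108.7   -3.09  59.74  82.02] qd [ 0.1 -1.1 -1.  -0.1 -0.2  0.2] p [537.3  88.5 100.4] x [ 0.0016 -0.0466 -0.9989] jaw -76.97
```

```bash
python3 -m handwheel '[{"gripper":0,"linear":[6,2,-3.3],"turn":0}]'>/dev/null; sh r.sh 4 .5373 .0922 .09 -77; python3 - <<'E'
from h import *
im=bot.capture("side")[:,:,::-1]; cv2.imwrite("pics/side_sz.png",cv2.resize(im[330:420,350:435],None,fx=6.5,fy=6.5,interpolation=cv2.INTER_CUBIC))
im=bot.capture("top")[:,:,::-1]; cv2.imwrite("pics/top_sz.png",cv2.resize(im[240:330,140:240],None,fx=6,fy=6,interpolation=cv2.INTER_CUBIC))
E
```

```text
t 25.73 pos [538.5  91.7  94.4] jaw -76.98 open 10.4 F [-0.3 -0.  -2. ] j6 82.4
tool axes x [ 0.002 -0.047 -0.999] y [ 0.974  0.225 -0.009] z [ 0.225 -0.973  0.046]
world d [-1.2  0.5 -4.4] tool-d now [ 4.4 -1.  -1. ] turn 0.02
tool-d after full turn [ 4.4 -1.  -1. ]
```

View pics/side_sz.png

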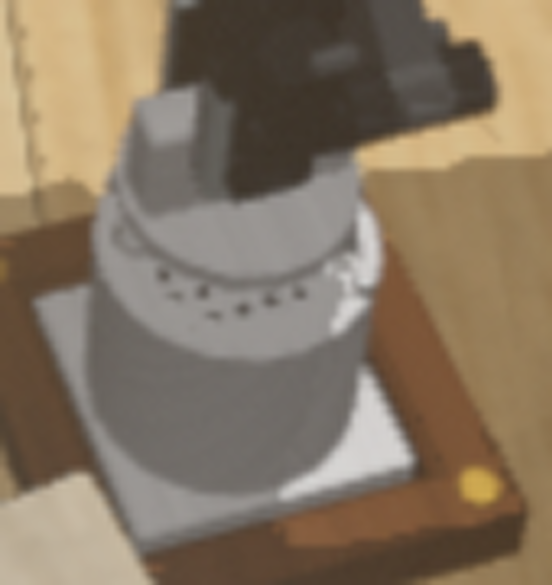

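View pics/top_sz.png

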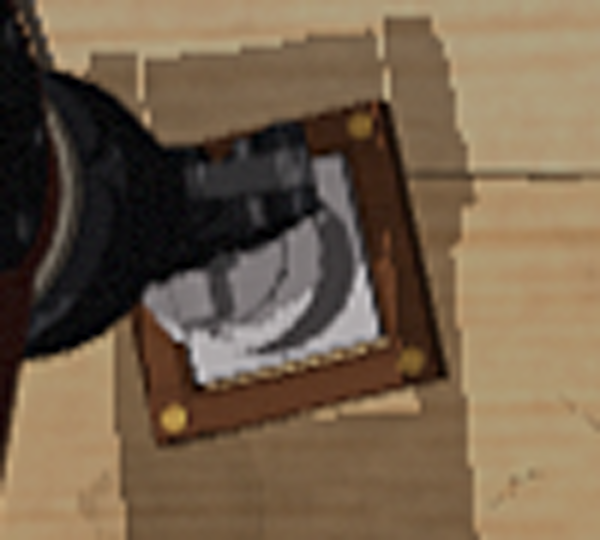

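```bash
python3 - <<'E'
from rel import *
k=6.5;o=np.array([350,350,330]); px=lambda l,r,b:o+np.array([l,r,b])/k-.4
zb=.0944-.0268
pot=solve("side",px(92,382,360),.028,[.062])
for up in((0,0,1),(0,.047,1)):
    lid=solve("side",px(116,360,286),.0238,[zb+.012,zb+.017],up); print("lid",lid, "lid-pot",lid[0]-pot[0])
E
```

```text
lid (array([536.07794311,  91.32539603]), array([-0.6,  0.6, -0. ])) lid-pot [ 1.29107006 -0.009888  ]
lid (array([535.93850841,  90.53381263]), array([-0.6,  0.6, -0. ])) lid-pot [ 1.15163536 -0.8014714 ]
```

```bash
python3 -m handwheel '[{"gripper":0,"linear":[6,-0.7,-0.7],"turn":0}]'>/dev/null; sh r.sh 4 .5373 .0922 .0768 -77;
```

```text
t 26.12 pos [537.5  92.1  88.3] jaw -76.96 open 10.0 F [-0.2  0.5 -0.9] j6 82.5
tool axes x [ 0.001 -0.047 -0.999] y [ 0.974  0.225 -0.009] z [ 0.225 -0.973  0.046]
world d [ -0.2   0.1 -11.5] tool-d now [11.5 -0.1 -0.7] turn 0.04
tool-d after full turn [11.5 -0.1 -0.7]
```

```bash
python3 -m handwheel '[{"gripper":0,"linear":[4,0,0],"turn":0}]'>/dev/null; sh r.sh 3 .5373 .0922 .0768 -77;
```

```text
t 26.35 pos [537.1  91.9  83.8] jaw -76.96 open 10.3 F [-0.7 -0.6 -1.8] j6 82.5
tool axes x [ 0.    -0.047 -0.999] y [ 0.974  0.225 -0.01 ] z [ 0.225 -0.973  0.046]
world d [ 0.2  0.3 -7. ] tool-d now [ 7.   0.3 -0.6] turn 0.04
tool-d after full turn [ 7.   0.3 -0.6]
```

No contact; bottom now ~57 mm, inside the slots. Continue.

```bash
python3 -m handwheel '[{"gripper":0,"linear":[4,0.3,0],"turn":0}]'>/dev/null; sh r.sh 3 .5373 .0922 .0768 -77;python3 -m handwheel '[{"gripper":0,"linear":[2,0.2,0],"turn":0}]'>/dev/null; sh r.sh 3 .5373 .0922 .0768 -77; python3 - <<'E'
from h import *
im=bot.capture("side")[:,:,::-1]; cv2.imwrite("pics/side_tz.png",cv2.resize(im[330:420,350:435],None,fx=6.5,fy=6.5,interpolation=cv2.INTER_CUBIC))
E
```

```text
t 26.58 pos [536.9  91.7  79.3] jaw -76.96 open 10.5 F [-0.5  0.6 -2.1] j6 82.5
tool axes x [-0.001 -0.047 -0.999] y [ 0.974  0.225 -0.011] z [ 0.225 -0.973  0.045]
world d [ 0.4  0.5 -2.5] tool-d now [ 2.4  0.5 -0.5] turn 0.04
tool-d after full turn [ 2.4  0.5 -0.5]
t 26.82 pos [537.2  91.7  77.3] jaw -76.96 open 10.5 F [-0.5  0.5 -1.3] j6 82.5
tool axes x [-0.001 -0.047 -0.999] y [ 0.974  0.225 -0.011] z [ 0.225 -0.973  0.046]
world d [ 0.1  0.5 -0.5] tool-d now [ 0.4  0.2 -0.5] turn 0.04
tool-d after full turn [ 0.4  0.2 -0.5]
```

View pics/side_tz.png

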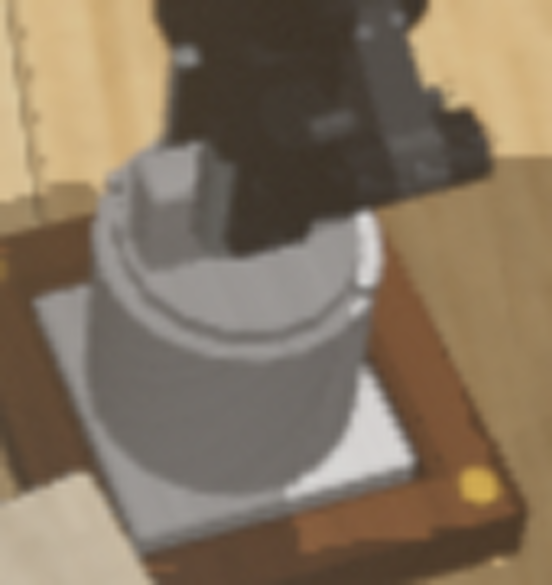

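```bash
python3 -m handwheel '[{"gripper":0,"linear":[1.5,0,0],"turn":0}]'>/dev/null; sh r.sh 3 .5373 .0922 .0768 -122|head -3
```

```text
t 27.1 pos [537.4  91.6  76.9] jaw -76.96 open 10.3 F [-2.4 -0.   4.9] j6 82.5
tool axes x [-0.001 -0.047 -0.999] y [ 0.974  0.225 -0.011] z [ 0.225 -0.973  0.046]
world d [-0.1  0.6 -0.1] tool-d now [ 0.   0.  -0.6] turn 45.04
```

```bash
python3 -m handwheel '[{"gripper":0,"linear":[-0.6,0,0.3],"turn":6}]'>/dev/null; sh r.sh 2 .5373 .0922 .0768 -122|head -1;python3 -m handwheel '[{"gripper":0,"linear":[0,0,0.3],"turn":6}]'>/dev/null; sh r.sh 2 .5373 .0922 .0768 -122
```

```text
t 27.28 pos [537.8  91.4  77.7] jaw -82.96 open 10.2 F [-0.2  0.7 -1. ] j6 88.5
t 27.47 pos [537.7  91.1  77.4] jaw -88.86 open 10.1 F [ 0.2 -0.3 -1.4] j6 94.3
tool axes x [-0.    -0.047 -0.999] y [ 1.     0.02  -0.001] z [ 0.02  -0.999  0.047]
world d [-0.4  1.1 -0.6] tool-d now [ 0.6 -0.3 -1.2] turn 33.14
tool-d after full turn [ 0.6 -0.9 -0.8]
```

```bash
python3 -m handwheel '[{"gripper":0,"linear":[0.2,0,0.3],"turn":6}]'>/dev/null; sh r.sh 2 .5373 .0922 .0768 -122|head -1;python3 -m handwheel '[{"gripper":0,"linear":[0,0,0.3],"turn":6}]'>/dev/null; sh r.sh 2 .5373 .0922 .0768 -122|head -1;python3 -m handwheel '[{"gripper":0,"linear":[0,0,0.3],"turn":6}]'>/dev/null; sh r.sh 2 .5373 .0922 .0768 -122; python3 - <<'E'
from h import *
im=bot.capture("side")[:,:,::-1]; cv2.imwrite("pics/side_uz.png",cv2.resize(im[330:420,350:435],None,fx=6.5,fy=6.5,interpolation=cv2.INTER_CUBIC))
E
```

```text
t 27.65 pos [537.5  90.7  77.3] jaw -94.67 open 10.4 F [-0.1 -1.   0.7] j6 100.1
t 27.83 pos [537.4  90.3  77.3] jaw -100.44 open 10.4 F [-0.4 -0.1  0.6] j6 105.8
t 28.02 pos [537.5  90.1  77.4] jaw -106.19 open 10.5 F [-1.  -1.1  0.8] j6 111.5
tool axes x [-0.001 -0.047 -0.999] y [ 0.96  -0.278  0.012] z [-0.278 -0.959  0.045]
world d [-0.2  2.1 -0.6] tool-d now [ 0.5 -0.7 -2. ] turn 15.81
tool-d after full turn [ 0.5 -1.3 -1.8]
```

View pics/side_uz.png

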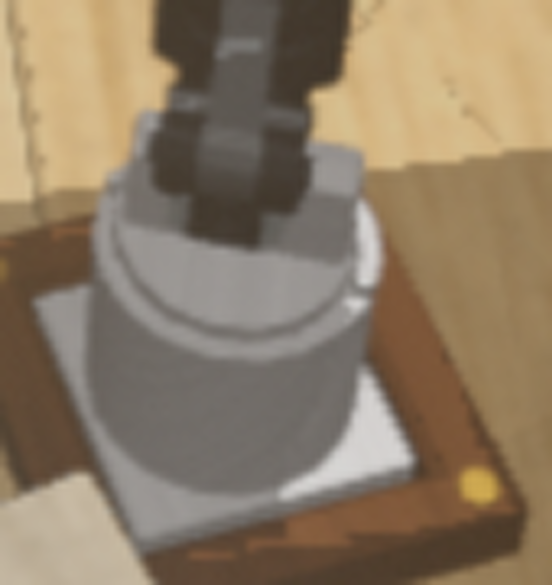

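```bash
python3 -m handwheel '[{"gripper":0,"linear":[0.2,0,0.2],"turn":5}]'>/dev/null; sh r.sh 2 .5373 .0922 .0768 -122|head -1;python3 -m handwheel '[{"gripper":0,"linear":[0,0,0.2],"turn":5}]'>/dev/null; sh r.sh 2 .5373 .0922 .0768 -122|head -1;python3 -m handwheel '[{"gripper":0,"linear":[0,0,0.2],"turn":5}]'>/dev/null; sh r.sh 3 .5373 .0922 .0768 -122; python3 - <<'E'
from h import *
im=bot.capture("side")[:,:,::-1]; cv2.imwrite("pics/side_vz.png",cv2.resize(im[330:420,350:435],None,fx=6.5,fy=6.5,interpolation=cv2.INTER_CUBIC))
im=bot.capture("top")[:,:,::-1]; cv2.imwrite("pics/top_vz.png",cv2.resize(im[240:330,140:240],None,fx=6,fy=6,interpolation=cv2.INTER_CUBIC))
E
```

```text
t 28.25 pos [537.4  89.8  77.4] jaw -110.88 open 10.5 F [-1.5 -0.3  1.9] j6 116.2
t 28.43 pos [537.4  89.6  77.5] jaw -115.65 open 10.6 F [-1.3 -0.2  2.1] j6 121.0
t 28.67 pos [537.4  89.5  77.6] jaw -120.37 open 10.1 F [-0.5 -1.   1.6] j6 125.6
tool axes x [-0.    -0.047 -0.999] y [ 0.863 -0.505  0.023] z [-0.505 -0.862  0.041]
world d [-0.1  2.7 -0.8] tool-d now [ 0.6 -1.5 -2.3] turn 1.63
tool-d after full turn [ 0.6 -1.6 -2.3]
```

View pics/side_vz.png

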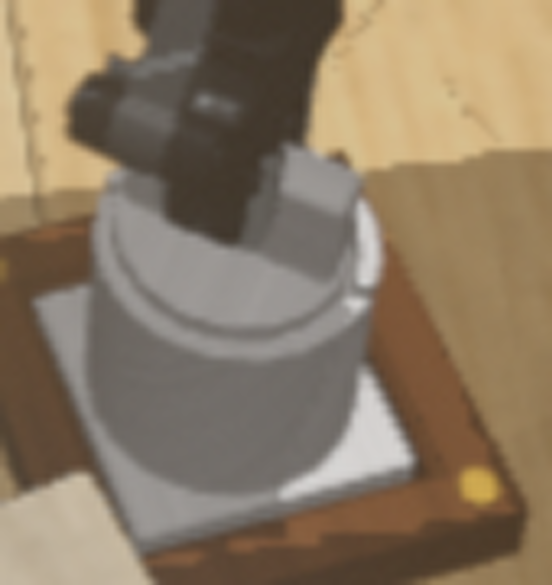

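View pics/top_vz.png

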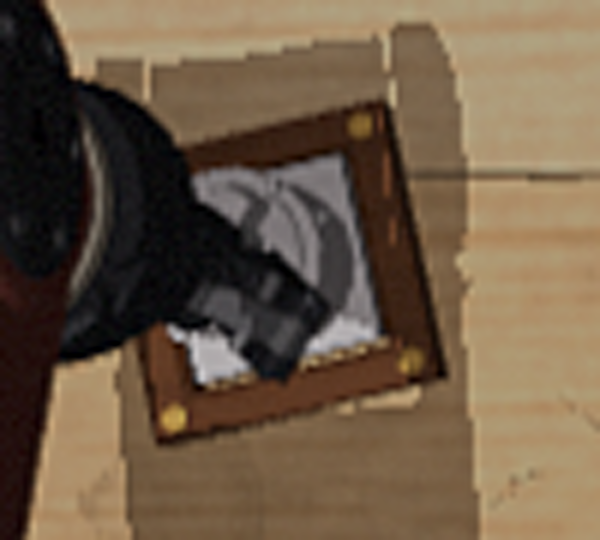

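```bash
python3 - <<'E'
from h import *
f=lambda P:((proj("side",P)[0]-[350,330]+.4)*6.5).round(0)
c=np.array([.5346,.091,0])
for th in(-22,-27,-32,-37,-42):
    r=R.from_euler("z",th,degrees=True); print(th,[f(r.apply(p)+c) for p in([-.022,.006,.091],[-.022,-.006,.091],[-.022,.006,.067])])
for a in(-32,148): print("stud",a,f(c+[.026*np.cos(np.radians(a)),.026*np.sin(np.radians(a)),.066]))
E
```

```text
-22 [array([357., 196.]), array([369., 147.]), array([345., 274.])]
-27 [array([351., 203.]), array([369., 155.]), array([340., 281.])]
-32 [array([345., 210.]), array([368., 164.]), array([334., 287.])]
-37 [array([339., 216.]), array([367., 172.]), array([327., 294.])]
-42 [array([331., 222.]), array([365., 180.]), array([320., 299.])]
stud -32 [116. 173.]
stud 148 [364. 276.]
```

```bash
python3 js.py; python3 - <<'E'
from rig import bot
s=bot.read_state(); print(s["t"],s["opening"],s["contact_force"]); print(bot.job_done())
E
```

```text
28.77 q [  3.58  13.72 109.14  -3.19  57.36 125.73] qd [-0.1 -0.1  0.  -0.1  0.2  0.8] p [537.4  89.5  77.6] x [-3.000e-04 -4.700e-02 -9.989e-01] jaw -120.45
28.7667 0.010158498175831221 [-0.65942557 -0.33391395  1.0403062 ]
the job is handed in; nothing more can be done
None
```

The job is handed in at 28.8 s of the 51 s allowed. The pot stands home in the nest, and the lid is caught under the lip at about the half-way position, with the gripper still holding its bar. No verdict was reported, so the figures below are my own checks.

- **Pot:** I set it in the pocket and pressed down. It stopped at about 18 N, at the same tool height as when it stood on the worktop. I then let go, and the pictures show it upright. The side camera puts it within about 1 mm of the nest's centre.
- **Lid drop:** it went through the slots without jamming. It then seated under a light push, with its underside estimated at 50 to 51 mm above the pot's.
- **Lid turn:** the jaws turned 43.5° clockwise. The bar in the last side picture fits about 45°, pointing at the studs, within roughly 3°. The catch was not reached, since it needs about 62° of turn.
- **Grip:** the fingers hold the bar at a 10 mm opening reading. Outside force on the tool was about 1 N at hand-in.
- **Eraser, brush and stone:** I did not measure them at the end. The arm passed well above them, and the eraser and brush looked unmoved in later pictures.

**Checks that disagreed:**
- The two cameras differ by about 2 mm, and by about 3 mm on the pot in the nest.
- Early fast moves tilted the tool, and 2.7° of that remained at the end. The lid may therefore be about 0.05 rad off level, inside the 0.12 limit.

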